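Hook the drying-rack tray spring onto its post

TASK

Take the orange spring puller from its wooden rest, put its pin into the pull eye of the rack's spring, stretch the spring over the red-headed post and seat its loop under the head, feeling for the post's height, so that the post holds the tension. Do it gently: never let the spring snap back, overstretch it, force it or touch it with the gripper, and leave the paint jar, glue bottle and tape roll alone. Then lay the puller back in its rest the way it lay.

Things in the scene. Friction and masses are not known exactly. Their poses are not given: they have to be found in the camera images.
- rack: Fixed drying-rack tray: dark steel plate 270 x 70 x 8 mm with a grey lug and a blue spring sleeve at one end and a flat white wire tray along one side. Its +x (horizontal) is the pull direction, from the sleeve towards the post; z up; origin on the table top under the post's nominal place
- sleeve_mouth (a point): Mouth of the blue sleeve on the lug, 70 mm above the table, out of which the steel spring comes and about which it swivels and tilts. At rest the spring runs level from here along the rack's x and ends in a flat brass wire figure of eight (see bar). It returns softly to that height: holding the end down 35 mm takes about 3 N
- bar (a point): Centre of the cross bar of the brass figure of eight (round wire 4 mm thick). On its sleeve side is the post loop, inner 20 mm along the spring x 19 mm wide; on its other side the pull eye. Hooked, the bar bears on the far side of the post's neck, its centre 5.5 mm past the post axis. To drop over the head it must be about 9 to 15 mm past it
- pull_eye (a point): Centre of the pull eye at mid-wire, 13 mm past the bar along the spring: an opening 20 mm long (along the spring) x 12 mm wide in the 4 mm wire, open above and below. A pin pulling at its far end sits 19 mm past the bar
- hook_end (a joint): Stretch of the spring in m: 0 at rest. The pull is 3 N plus 0.15 N per mm, so a light touch of about 3 N more is enough to feel the post; 22 N on the spring or post is too much. More than 65 mm is overstretched; hooked on the post it reads 23 to 48 mm, depending on the post's place
- anchor: Blue foot 40 x 44 x 10 mm clamped on the plate; origin at the centre of its underside, 8 mm above the table; x along the rack's x, z up. The steel post stands on its z axis (see flange_nominal)
- flange_nominal (a point): Nominal centre of the top of the post's flange, 26 mm above the foot's origin. The post is a screw: the real flange, and all above it, lies up to 10 mm higher or lower, and no reading shows it. Flange 30 mm across; above it a neck 7 mm across, 7 mm tall, then a red head 13 mm across, 3 mm thick. The loop sits on the neck, between flange and head
- puller: Spring puller, about 150 g: orange handle 90 long x 18 wide x 22 mm tall, from x = -50 to +40 mm; origin at its mid-height where to grip it, fingers closing along its y. +x points along the 8 mm steel shaft to the pin at x = 75 mm; z up as it lies. The fingers should not touch the rack or spring
- pin_tip (a point): Lower end of the puller's pin, at (75, 0, -28) mm in the puller's frame. The pin is round-ended, 6 mm across and 11 mm long, and hangs down from a shoulder 14 mm across (underside at z = -17 mm), which bears on the eye's wire to push it down
- puller_rest: Fixed wooden rest, board 130 x 60 x 8 mm; origin under its centre, z up. The puller lies in it with its origin 50 mm above this one, its x along this x. Two notched uprights: rear (x = -42 mm) 28 mm wide for the handle, cheeks 56 mm high; front (x = +50 mm) 20 mm wide for the shaft, cheeks 62 mm high. Between them (x = -38 to +46 mm) the handle is free
- paint_jar: Loose jar with a red label and black lid, 54 mm across, 60 mm tall; origin under its centre. Leave alone
- glue_bottle: Loose white bottle with a red cap, 40 mm across, 85 mm tall; origin under its centre. Leave alone
- tape_roll: Loose yellow ring of tape lying flat, 70 mm across, 24 mm tall; origin under its centre. Leave alone
Things that resemble listed ones, but are neither listed nor needed, are in the scene too. There is more than one size of the puller; the one meant has the size given above.

How it is judged:
By the outcome, as a careful person would: the job done as asked, in the order asked, and still so for the second after the job is handed in, with the robot touching nothing.
It also fails if it takes over 59 s, if anything falls off the work surface, if the arm or the gripper's body presses on something with over 40 N, if the wrist force passes 120 N, or if a joint passes its speed limit or range.

ROBOT

A 6-joint arm with a two-finger parallel gripper is mounted at the origin on the work surface. World frame = base frame: x ahead of the robot, y to its left, z up, the work surface at z = 0. Lengths are in m, angles in degrees, forces in N, time in s.
With the tool pointing down it reaches from about 0.225 to 0.725 m from the base axis. Payload 3.1 kg.
Tool frame: the origin (TCP) lies at the very end of the fingers, on their centre line; the grasp point (between the pads) lies grip_point_offset behind it (grip_point_offset is the distance from the TCP to the grasp point, in m); z points along the fingers, y is the direction in which the jaws open and shut (so a half turn about z gives the same grasp; the last joint's range is limited). The gripper opens to 85 mm and grips with 20 to 120 N. Pads are 22 mm wide; open, the fingers measure 114 mm over their backs; the gripper's body (76 mm by 85 mm) begins 54 mm behind the grasp point. The pads swing forward as they close: fully open they stand 13 mm farther back than shut.
Start: joints at [-73.384, 2.75, 5.684, 92.934, 0, 82.678], TCP at [0.213, -0.48, 0.231] pointing down, gripper open.
Joint ranges: [-166.93, 166.93], [-56.73, 111.36], [-69.38, 81.34], [-121.58, 131.49], [-85.45, 84.26], [-180, 180]. Speed limits (degrees/s): [159.86, 159.86, 180, 180, 180, 180].

INTERFACE

Orientations are given as [roll, pitch, yaw] about the fixed x, y, z axes, in that order (R = Rz(yaw) Ry(pitch) Rx(roll)).
In Python, from cell import get_obs, capture, job_done, spot_in, tip_of, grip_point_offset gives the robot as it stands.
- The arm moves only by the tool jog_arm, never from a script. Its arguments are lists of equal length, an entry for each row: "turn": the turn, a rotation vector about the world's x, y, z in units of 6 degrees (1.0 is 6 degrees), a list of three; "delta_pos": the shift along the world's x, y, z in units of 50 mm (1.0 is 50 mm), a list of three; "claw": the closure, from 0 (fully open) to 1 (shut). In form: {"turn": [[rx, ry, rz], ...], "delta_pos": [[dx, dy, dz], ...], "claw": [claw, ...]}. A call has 1 to 8 rows; each row is the pose to reach, as a shift and turn from the pose measured when the call began; what a row does not reach only later rows make up. A row lasts 1/10 s, in which the tool goes at most 50 mm and 8.59 degrees, less where a joint would pass 70% of its speed; a pose out of reach is approached as far as the arm can. A call with a gripper value outside its range is refused whole. The fingers move at their own pace and stop on an object; "grip_force" is the grip in N (left out, the last holds). Time passes only in rows, so rows that repeat a pose let the fingers close. It gives the time, the measured TCP pose, the force and the opening at its end, in the units of the state.
- get_obs(): the state, without advancing time (a new reading comes with each control period).
- capture(name): name is "scene" or "top" or "wrist"; returns a dict with "img" (384x512x3 uint8, blue, green, red), "vertical_fov" (degrees; the focal length in pixels is half the picture's height over the tangent of half this angle, whatever the lens; pixels are square), "cx", "cy" (the principal point, pixels), "camera_from_world" (4x4, takes a point from world to camera coordinates); the wrist camera has in their place "tool_from_camera" (4x4, takes a point from camera to tool coordinates, whose origin is the TCP and whose axes are the flange's). Camera axes: x right, y down, z forward; pixel columns grow to the right and rows downward; lengths in m; the calibration is good to about 2 mm. A picture is of the moment at which its call begins: read the wrist's pose just before it. There is no depth.
- job_done(): hands the job in, once; it reports no verdict.
Trained networks look in a picture, given as the dict that the camera call returned (one of the last four; its "shot" number tells which), for a name from the list of things; names that differ only in an ending like _2 or _b are one class to them, and where a whole thing is asked for, a point or a joint stands for the part that bears it (a point fixed in the world has none). Each returns a list of dicts, best first, with "score" (0 to 1); they miss things now and then, are a little off and sometimes report something else, mostly with a low value. They report only what shows in the picture. A call takes as long as a camera call. They do not tell look-alikes from the thing itself.
- spot_in(name, picture): "bbox" ([left, top, width, height] in pixels, round what is visible of it).
- tip_of(name, picture): "pixel" ([column, row] in pixels: a listed point, or the origin of a listed thing).
The state is a dict: "time_s": time; "joint_pos": joint angles; "joint_velocities": joint speeds; "effort": joint torques, N m; "eef_pos": TCP position; "tool_rot": TCP orientation; "contact_force": force on the tool from outside, world axes, zero at the start; "ft_torque": the same for the moment, N m; "gripper_width": finger opening in m.
Only numpy, scipy, OpenCV 4.12 (cv2) and the standard library are available. Lean on these libraries where they do the work, as an engineer would, in place of code of your own. Each camera call takes 0.05 s, during which the arm holds its last target. There are 200 camera calls.

## Working session

There is one attempt and no reset: what is moved stays moved. The work goes in short steps, Python scripts to look and compute and a tool call to move; the robot and the scene stay as the last step left them, time stands still between calls to the robot, and variables do not carry over. Pictures are saved under pics/ and viewed, about 8 in all and at most 12, crops included, and the job is handed in when it is done.

Besides the shell and the picture viewer there is one more tool, called in YAML: its name, and indented under it one key for each argument. jog_arm: Moves the arm, as the interface text tells. Its arguments: {"type":"object","properties":{"turn":{"type":"array","items":{"type":"array","items":{"type":"number"}}},"delta_pos":{"type":"array","items":{"type":"array","items":{"type":"number"}}},"claw":{"type":"array","items":{"type":"number"}},"grip_force":{"type":"number"}},"required":["turn","delta_pos","claw"]}

```bash
mkdir -p pics
cat > h.py <<'E'
import numpy as np, cv2, json
from cell import *
def K(p):
    f=p["img"].shape[0]/2/np.tan(np.radians(p["vertical_fov"])/2); return f
def ray(p,px,T=None):
    f=K(p); d=np.array([(px[0]-p["cx"])/f,(px[1]-p["cy"])/f,1.])
    if T is None: T=np.linalg.inv(p["camera_from_world"])
    return T[:3,3],T[:3,:3]@d
def atz(p,px,z,T=None):
    o,d=ray(p,px,T); return o+d*(z-o[2])/d[2]
def proj(p,X):
    c=p["camera_from_world"]@np.append(X,1); f=K(p); return np.array([p["cx"]+f*c[0]/c[2],p["cy"]+f*c[1]/c[2]])
def tri(rs):
    A=np.zeros((3,3));b=np.zeros(3)
    for o,d in rs:
        d=d/np.linalg.norm(d);M=np.eye(3)-np.outer(d,d);A+=M;b+=M@o
    X=np.linalg.solve(A,b)
    return X,[float(np.linalg.norm(np.cross(X-o,d/np.linalg.norm(d)))) for o,d in rs]
def wristT(p,o):
    from scipy.spatial.transform import Rotation as R
    r=np.array(o["tool_rot"],float)
    T=np.eye(4);T[:3,:3]=R.from_euler("xyz",r,degrees=True).as_matrix() if r.size==3 else r.reshape(3,3)
    T[:3,3]=o["eef_pos"]; return T@p["tool_from_camera"]
E
python3 - <<'E'
from h import *
o=get_obs();print(o,grip_point_offset)
S=capture("scene");T=capture("top")
cv2.imwrite("pics/s.png",S["img"]);cv2.imwrite("pics/t.png",T["img"])
cv2.imwrite("pics/st.png",cv2.resize(np.vstack([S["img"],T["img"]]),None,fx=.78,fy=.78))
for n in ["sleeve_mouth","bar","pull_eye","anchor","flange_nominal","puller","pin_tip","puller_rest","paint_jar","glue_bottle","tape_roll","rack"]:
    for nm,p in(("S",S),("T",T)):
        print(n,nm,[(np.round(q["pixel"]).tolist(),round(q["score"],2)) for q in tip_of(n,p)[:4]])
print(S["camera_from_world"],T["camera_from_world"],K(S),K(T))
E
```

```text
{'time_s': 0.0, 'joint_pos': array([-7.33839736e+01,  2.79270419e+00,  5.59213095e+00,  9.29333061e+01,
        3.04243282e-04,  8.26789972e+01]), 'joint_velocities': array([-0.06345033, -0.10478665,  0.02453854,  0.04703234,  0.02526032,
        0.02059928]), 'effort': array([-7.79918028e-04, -3.38779449e+01,  3.20015681e+01,  2.02873070e-02,
       -1.68714423e-04,  3.20871138e-06]), 'eef_pos': array([ 0.21283684, -0.47926065,  0.2301234 ]), 'tool_rot': array([-1.79867251e+02, -1.73617465e-02,  2.39370087e+01]), 'contact_force': array([-0.21384731,  0.0883492 ,  0.18588882]), 'ft_torque': array([-0.0071503 , -0.02002495,  0.01892599]), 'gripper_width': 0.08542180281584986} 0.0187
sleeve_mouth S [([236.0, 223.0], 0.65)]
sleeve_mouth T [([246.0, 148.0], 0.71)]
bar S [([280.0, 254.0], 0.74)]
bar T [([195.0, 155.0], 0.74)]
pull_eye S [([285.0, 256.0], 0.89)]
pull_eye T [([193.0, 156.0], 0.54)]
anchor S [([287.0, 281.0], 0.64), ([286.0, 257.0], 0.59)]
anchor T [([192.0, 164.0], 0.7)]
flange_nominal S [([293.0, 272.0], 0.59)]
flange_nominal T [([186.0, 159.0], 0.81)]
puller S [([209.0, 1
[... 396 characters left out ...]
0.7)]
glue_bottle T [([141.0, 226.0], 0.72)]
tape_roll S [([285.0, 189.0], 0.85), ([210.0, 139.0], 0.69), ([294.0, 272.0], 0.52)]
tape_roll T [([268.0, 230.0], 0.74), ([189.0, 155.0], 0.63)]
rack S [([292.0, 278.0], 0.7)]
rack T [([188.0, 166.0], 0.77)]
[[-0.78910098  0.6141756   0.0103916   0.45960601]
 [ 0.43716136  0.5733943  -0.69289893 -0.09524885]
 [-0.43152009 -0.54222442 -0.72095984  1.28690533]
 [ 0.          0.          0.          1.        ]] [[ 0.01531295 -0.99987589  0.00370339 -0.10749454]
 [-0.99158402 -0.01566196 -0.12851394  0.47372499]
 [ 0.12855599 -0.00170429 -0.99170079  1.17037162]
 [ 0.          0.          0.          1.        ]] 492.80915094946806 493.7990168666604
```

View pics/st.png

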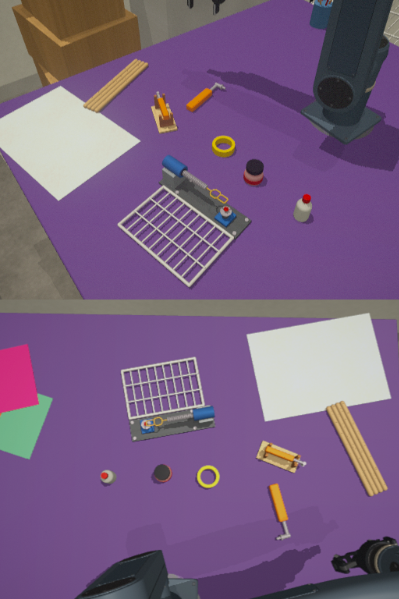

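Run:
```python
from h import *
S=capture("scene");T=capture("top")
for n,a,b in [("sleeve",(236,223),(246,148)),("bar",(280,254),(195,155)),("eye",(285,256),(193,156)),("flange",(293,272),(186,159)),("anchor",(287,281),(192,164)),("puller",(209,138),(359,200)),("pin",(204,127),(387,211)),("rest",(210,151),(357,199)),("jar",(328,230),(386,210))]:
    X,r=tri([ray(S,a),ray(T,b)]);print(n,X.round(4),np.round(r,4))
for z in(.05,):
  print("pullerT",atz(T,(359,200),z),"pinT",atz(T,(387,211),.022),"pin2",atz(T,(353,304),.022),atz(S,(209,138),z),atz(S,(286,118),.022),atz(S,(257,127),z))
print(atz(T,(268,230),.012),atz(S,(285,189),.0),atz(T,(141,226),.04))
```

```text
sleeve [ 0.5924 -0.0703  0.0644] [0.0004 0.0004]
bar [0.5725 0.0499 0.0706] [0.0011 0.0011]
eye [0.5686 0.0567 0.0689] [0.0014 0.0014]
flange [0.5665 0.0787 0.0383] [0.0029 0.0029]
anchor [ 0.5658  0.0678 -0.0089] [0.0002 0.0002]
puller [ 0.475  -0.3449  0.0463] [0.0025 0.0025]
pin [ 0.4494 -0.4153  0.0239] [0.0008 0.0008]
rest [ 0.4796 -0.3455  0.0058] [0.0017 0.0017]
jar [ 0.3922 -0.2341 -0.0761] [0.2095 0.2095]
pullerT [ 0.47268828 -0.34242023  0.05      ] pinT [ 0.45028316 -0.41645264  0.022     ] pin2 [ 0.22591207 -0.33117093  0.022     ] [ 0.47871289 -0.34335489  0.05      ] [ 0.25029829 -0.31461805  0.022     ] [ 0.35699341 -0.30496929  0.05      ]
[ 0.39996455 -0.12637562  0.012     ] [ 4.07981702e-01 -1.28468512e-01 -1.11022302e-16] [0.40298219 0.17844025 0.04      ]
```

jog_arm:
  turn:
    - [0, 0, 1]
    - [0, 0, 2]
    - [0, 0, 3]
    - [0, 0, 4]
    - [0, 0, 5]
    - [0, 0, 6.5]
    - [0, 0, 7.8]
    - [0, 0, 7.8]
  delta_pos:
    - [0.7, 0.35, 0]
    - [1.5, 0.8, 0]
    - [2.3, 1.2, -0.1]
    - [3.1, 1.6, -0.3]
    - [3.9, 2, -0.5]
    - [4.6, 2.4, -0.6]
    - [5.2, 2.7, -0.6]
    - [5.2, 2.7, -0.6]
  claw: [0, 0, 0, 0, 0, 0, 0, 0]

```text
time_s: 2.2
eef_pos: [0.4761, -0.3422, 0.2004]
tool_rot: [180.0, -0.1, 71.1]
contact_force: [-0.8, -0.7, 0.3]
gripper_width: 0.0853
```

Run:
```python
from h import *
o=get_obs();W=capture("wrist");T=wristT(W,o);print(o["eef_pos"],o["tool_rot"],T)
cv2.imwrite("pics/w1.png",W["img"])
for n,z in [("puller",.05),("pin_tip",.022),("puller_rest",0.0)]:
    for q in tip_of(n,W)[:3]: print(n,np.round(q["pixel"]),round(q["score"],2),atz(W,q["pixel"],z,T).round(4))
```

```text
[ 0.47611031 -0.34217798  0.20036091] [ 1.79996915e+02 -1.01878016e-01  7.11458488e+01] [[ 9.46540231e-01 -3.08979621e-01 -9.26994274e-02  4.99818353e-01]
 [-3.22585662e-01 -9.06869773e-01 -2.71156240e-01 -2.73812624e-01]
 [-2.84556406e-04  2.86563796e-01 -9.58061120e-01  3.42341047e-01]
 [ 0.00000000e+00  0.00000000e+00  0.00000000e+00  1.00000000e+00]]
puller [135. 209.] 0.9 [ 0.3468 -0.3354  0.05  ]
puller [253. 180.] 0.68 [ 0.4779 -0.3451  0.05  ]
pin_tip [ 55. 230.] 0.95 [ 0.2291 -0.3339  0.022 ]
pin_tip [250. 234.] 0.82 [ 0.4515 -0.4159  0.022 ]
puller_rest [247. 170.] 0.66 [ 0.4723 -0.3432  0.    ]
```

View pics/w1.png

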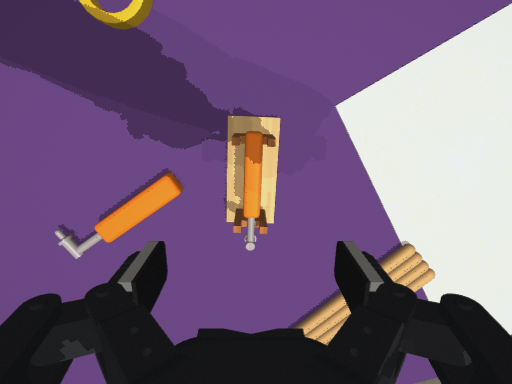

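Run:
```python
from h import *
o=get_obs();W=capture("wrist");T=wristT(W,o)
h=cv2.cvtColor(W["img"],cv2.COLOR_BGR2HSV);m=cv2.inRange(h,(6,170,90),(16,255,255));m[:, :215]=0;m[:,290:]=0
n,l,s,c=cv2.connectedComponentsWithStats(m);i=1+np.argmax(s[1:,4]);print(s[i],c[i])
ys,xs=np.where(l==i)
cm=[]
for r in range(ys.min()+5,ys.max()-5,5):
    x=xs[ys==r];cm.append(atz(W,(x.mean(),r),.061,T));
cm=np.array(cm);v=np.polyfit(cm[:,1],cm[:,0],1);d=np.array([v[0],1]);print("yaw",np.degrees(np.arctan2(-d[1],-d[0])))
e0=atz(W,(c[i][0],ys.min()),.061,T);e1=atz(W,(c[i][0],ys.max()),.061,T);print(e0,e1,np.linalg.norm(e0-e1),cm[0],cm[-1])
```

```text
[ 245  127   21   87 1237] [254.58043654 164.17461601]
yaw -111.58291716543106
[ 0.49380292 -0.29729489  0.061     ] [ 0.46491108 -0.38085173  0.061     ] 0.08841088199454512 [ 0.4935529  -0.30221762  0.061     ] [ 0.46455592 -0.37363316  0.061     ]
```

jog_arm:
  turn:
    - [0, 0, -0.27]
    - [0, 0, -0.27]
    - [0, 0, -0.27]
    - [0, 0, -0.27]
    - [0, 0, -0.27]
    - [0, 0, -0.27]
    - [0, 0, -0.27]
  delta_pos:
    - [0.03, -0.04, -0.6]
    - [0.03, -0.04, -1.3]
    - [0.03, -0.04, -2.0]
    - [0.03, -0.04, -2.6]
    - [0.03, -0.04, -3.1]
    - [0.03, -0.04, -3.38]
    - [0.03, -0.04, -3.38]
  claw: [0, 0, 0, 0, 0, 0, 0]
  grip_force: 60

```text
time_s: 3.15
eef_pos: [0.4713, -0.3468, 0.0301]
tool_rot: [-179.7, -0.1, 68.9]
contact_force: [-0.2, 0.5, -0.3]
gripper_width: 0.0854
```

jog_arm:
  turn:
    - [0, 0, 0]
    - [0, 0, 0]
    - [0, 0, 0]
    - [0, 0, 0]
    - [0, 0, 0]
    - [0, 0, 0]
    - [0, 0, 0]
    - [0, 0, 0]
  delta_pos:
    - [0, 0, 0]
    - [0, 0, 0]
    - [0, 0, 0]
    - [0, 0, 0]
    - [0, 0, 0]
    - [0, 0, 0]
    - [0, 0, 0]
    - [0, 0, 0]
  claw: [0.5, 0.6, 0.7, 0.8, 0.9, 1, 1, 1]

```text
time_s: 3.95
eef_pos: [0.4724, -0.3476, 0.0315]
tool_rot: [-179.9, -0.0, 68.9]
contact_force: [0.5, -0.4, 6.3]
gripper_width: 0.0171
```

Run:
```python
from h import *
for i in range(3):
    o=get_obs();W=capture("wrist");print(o["time_s"],o["eef_pos"],o["tool_rot"],o["contact_force"],o["gripper_width"],o["ft_torque"])
T=wristT(W,o)
cv2.imwrite("pics/w2.png",W["img"][150:])
for n,z in [("puller",.05),("pin_tip",.022),("puller_rest",0.0)]:
    for q in tip_of(n,W)[:3]: print(n,np.round(q["pixel"]),round(q["score"],2),atz(W,q["pixel"],z,T).round(4))
```

```text
3.95 [ 0.47238918 -0.34757358  0.03151211] [-1.79894237e+02 -2.69211253e-02  6.88965546e+01] [ 0.52466501 -0.42879908  6.30352407] 0.017140964604474097 [-0.00680214 -0.2827388   0.01046866]
4.0 [ 0.4723918  -0.34758266  0.03149363] [-1.79893762e+02 -2.77435996e-02  6.88981354e+01] [1.40609986 0.47149344 5.06865039] 0.016847397473976462 [-0.02059343 -0.21424083 -0.02570698]
4.05 [ 0.47239089 -0.34755013  0.03148655] [-1.79891979e+02 -2.89194631e-02  6.88989776e+01] [ 0.31274047 -0.23095095  5.86224858] 0.017293471640801653 [-0.0023715  -0.17887123 -0.03670768]
puller [248. 253.] 0.75 [ 0.4734 -0.3427  0.05  ]
puller [ 43. 293.] 0.63 [ 0.369  -0.3267  0.05  ]
```

View pics/w2.png

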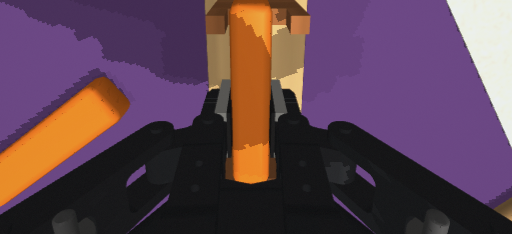

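jog_arm:
  turn:
    - [0, 0, 0]
    - [0, 0, 0]
    - [0, 0, 0]
    - [0, 0, 0]
    - [0, 0, 0]
    - [0, 0, 0]
    - [0, 0, 0]
    - [0, 0, 0]
  delta_pos:
    - [0, 0, 0]
    - [0, 0, 0]
    - [0, 0, 0]
    - [0, 0, 0]
    - [0, 0, 0.5]
    - [0, 0, 1.2]
    - [0, 0, 2]
    - [0, 0, 2.6]
  claw: [0.6, 0.4, 0.2, 0, 0, 0, 0, 0]

```text
time_s: 5.05
eef_pos: [0.4726, -0.3478, 0.1637]
tool_rot: [-180.0, 0.0, 68.9]
contact_force: [0.3, 0.2, 0.1]
gripper_width: 0.0853
```

jog_arm:
  turn:
    - [0, 0, 1.3]
    - [0, 0, 2.7]
    - [0, 0, 4.1]
    - [0, 0, 5.5]
    - [0, 0, 6.9]
    - [0, 0, 8.3]
    - [0, 0, 9.7]
    - [0, 0, 11]
  delta_pos:
    - [0, 0, 0.4]
    - [0, 0, 0.4]
    - [0, 0, 0.4]
    - [0, 0, 0.4]
    - [0, 0, 0.4]
    - [0, 0, 0.4]
    - [0, 0, 0.4]
    - [0, 0, 0.4]
  claw: [0, 0, 0, 0, 0, 0, 0, 0]

```text
time_s: 5.85
eef_pos: [0.4723, -0.3476, 0.1832]
tool_rot: [-180.0, -0.1, 135.2]
contact_force: [0.4, -0.9, -0.1]
gripper_width: 0.085
```

jog_arm:
  turn:
    - [0, 0, 1.3]
    - [0, 0, 2.7]
    - [0, 0, 4.1]
    - [0, 0, 5.5]
    - [0, 0, 6.9]
    - [0, 0, 8.3]
    - [0, 0, 9.7]
    - [0, 0, 11]
  delta_pos:
    - [0, 0, 0]
    - [0, 0, 0]
    - [0, 0, 0]
    - [0, 0, 0]
    - [0, 0, 0]
    - [0, 0, 0]
    - [0, 0, 0]
    - [0, 0, 0]
  claw: [0, 0, 0, 0, 0, 0, 0, 0]

```text
time_s: 6.65
eef_pos: [0.4721, -0.3474, 0.1827]
tool_rot: [180.0, -0.1, -158.4]
contact_force: [-0.5, 0.5, 0.3]
gripper_width: 0.0859
```

jog_arm:
  turn:
    - [0, 0, 1.3]
    - [0, 0, 2.7]
    - [0, 0, 4.1]
    - [0, 0, 5.5]
    - [0, 0, 6.9]
    - [0, 0, 7.6]
    - [0, 0, 7.6]
    - [0, 0, 7.6]
  delta_pos:
    - [0, 0, 0]
    - [0, 0, 0]
    - [0, 0, 0]
    - [0, 0, 0]
    - [0, 0, 0]
    - [0, 0, 0]
    - [0, 0, 0]
    - [0, 0, 0]
  claw: [0, 0, 0, 0, 0, 0, 0, 0]

```text
time_s: 7.45
eef_pos: [0.472, -0.3473, 0.1824]
tool_rot: [180.0, -0.1, -112.9]
contact_force: [-0.2, -0.0, -0.5]
gripper_width: 0.0854
```

Run:
```python
from h import *
o=get_obs();W=capture("wrist");T=wristT(W,o);print(o["eef_pos"],o["tool_rot"],o["joint_pos"],T[:3,3])
cv2.imwrite("pics/w3.png",W["img"])
for n,z in [("puller",.05),("pin_tip",.022),("puller_rest",0.0)]:
    for q in tip_of(n,W)[:3]: print(n,np.round(q["pixel"]),round(q["score"],2),atz(W,q["pixel"],z,T).round(4))
h=cv2.cvtColor(W["img"],cv2.COLOR_BGR2HSV);m=cv2.inRange(h,(6,170,90),(16,255,255))
n,l,s,c=cv2.connectedComponentsWithStats(m)
for i in range(1,n):
  if s[i,4]>300:
    ys,xs=np.where(l==i);P=np.array([atz(W,(x,y),.061,T)[:2] for x,y in zip(xs,ys)])
    r=cv2.minAreaRect(P.astype(np.float32)*1000);print(s[i],r)
```

```text
[ 0.47197094 -0.34729053  0.18240411] [ 1.79950942e+02 -6.76784283e-02 -1.12933653e+02] [-4.28589205e+01  1.15894429e+01  9.80754494e+00  8.82411589e+01
 -8.03457147e-02 -1.09925222e+02] [ 0.44353643 -0.41587198  0.32434046]
puller [249. 189.] 0.82 [ 0.476  -0.3425  0.05  ]
puller [378. 122.] 0.62 [ 0.3399 -0.3559  0.05  ]
pin_tip [480.  93.] 0.57 [ 0.2278 -0.3377  0.022 ]
puller_rest [246. 172.] 0.57 [ 0.4763 -0.3491  0.    ]
[ 322   83  110   89 2794] ((347.91973876953125, -354.5084228515625), (101.88928985595703, 27.212697982788086), 15.826544761657715)
[ 240  147   21   90 1353] ((474.8628845214844, -340.85906982421875), (89.29731750488281, 18.025604248046875), 68.55256652832031)
```

View pics/w3.png

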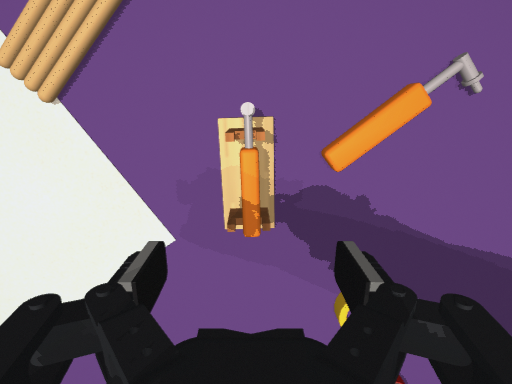

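jog_arm:
  turn:
    - [0, 0, 0.3]
    - [0, 0, 0.3]
    - [0, 0, 0.3]
    - [0, 0, 0.3]
    - [0, 0, 0.3]
    - [0, 0, 0.3]
    - [0, 0, 0.3]
  delta_pos:
    - [0.06, 0.05, -0.6]
    - [0.06, 0.05, -1.3]
    - [0.06, 0.05, -2.0]
    - [0.06, 0.05, -2.5]
    - [0.06, 0.05, -2.8]
    - [0.06, 0.05, -3.02]
    - [0.06, 0.05, -3.02]
  claw: [0, 0, 0, 0, 0, 0, 0]
  grip_force: 70

```text
time_s: 8.35
eef_pos: [0.4745, -0.3443, 0.0305]
tool_rot: [179.9, -0.0, -111.1]
contact_force: [-0.1, 0.6, -0.5]
gripper_width: 0.0854
```

jog_arm:
  turn:
    - [0, 0, 0]
    - [0, 0, 0]
    - [0, 0, 0]
    - [0, 0, 0]
    - [0, 0, 0]
    - [0, 0, 0]
    - [0, 0, 0]
    - [0, 0, 0]
  delta_pos:
    - [0, 0, 0]
    - [0, 0, 0]
    - [0, 0, 0]
    - [0, 0, 0]
    - [0, 0, 0]
    - [0, 0, 0]
    - [0, 0, 0]
    - [0, 0, 0]
  claw: [0.5, 0.6, 0.7, 0.8, 0.9, 1, 1, 1]

```text
time_s: 9.15
eef_pos: [0.4749, -0.3448, 0.0314]
tool_rot: [179.9, -0.1, -111.1]
contact_force: [0.5, 0.0, 4.1]
gripper_width: 0.0166
```

jog_arm:
  turn:
    - [0, 0, 0]
    - [0, 0, 0]
    - [0, 0, 0]
    - [0, 0, 0]
    - [0, 0, 0]
    - [0, 0, 0]
    - [0, 0, 0]
    - [0, 0, 0]
  delta_pos:
    - [0, 0, 0.1]
    - [0, 0, 0.3]
    - [0, 0, 0.6]
    - [0, 0, 1.0]
    - [0, 0, 1.5]
    - [0, 0, 2.1]
    - [0, 0, 2.4]
    - [0, 0, 2.4]
  claw: [1, 1, 1, 1, 1, 1, 1, 1]

```text
time_s: 9.95
eef_pos: [0.4766, -0.3464, 0.1554]
tool_rot: [-179.7, -0.2, -111.1]
contact_force: [-0.7, -0.4, -2.2]
gripper_width: 0.0173
```

Run:
```python
from h import *
o=get_obs();W=capture("wrist");T=wristT(W,o);S=capture("scene");Tp=capture("top")
print(o["eef_pos"],o["tool_rot"],o["gripper_width"],o["contact_force"])
I=np.zeros((384,800,3),np.uint8);I[:,:512]=W["img"];I[:250,512:800]=cv2.resize(S["img"][90:215,140:284],(288,250));cv2.imwrite("pics/w4.png",I)
rs=[]
for nm,p,t in(("W",W,T),("S",S,None),("T",Tp,None)):
  for n in("pin_tip","puller"):
    for q in tip_of(n,p)[:3]: print(nm,n,np.round(q["pixel"],1),round(q["score"],2),atz(p,q["pixel"],o["eef_pos"][2]+(.0187 if n=="puller" else -.0093),t).round(4))
```

```text
[ 0.47664146 -0.34635665  0.15541399] [-179.67667449   -0.21768083 -111.0883757 ] 0.017317050321347095 [-0.69493933 -0.35671475 -2.2285458 ]
W pin_tip [508.4 100.2] 0.59 [ 0.3288 -0.3717  0.1461]
W pin_tip [251.  107.5] 0.57 [ 0.4504 -0.4147  0.1461]
W puller [396.9 125.5] 0.75 [ 0.3958 -0.3861  0.1741]
W puller [247.7 269.8] 0.7 [ 0.479  -0.3443  0.1741]
W puller [253.9 106.6] 0.61 [ 0.449  -0.4147  0.1741]
S pin_tip [284.5 114.8] 0.71 [ 0.3509 -0.2092  0.1461]
S puller [206.9  98.7] 0.72 [ 0.4795 -0.3365  0.1741]
S puller [257.5 124.9] 0.66 [ 0.4444 -0.1908  0.1741]
T puller [372.1 192.6] 0.4 [ 0.4731 -0.3448  0.1741]
```

View pics/w4.png

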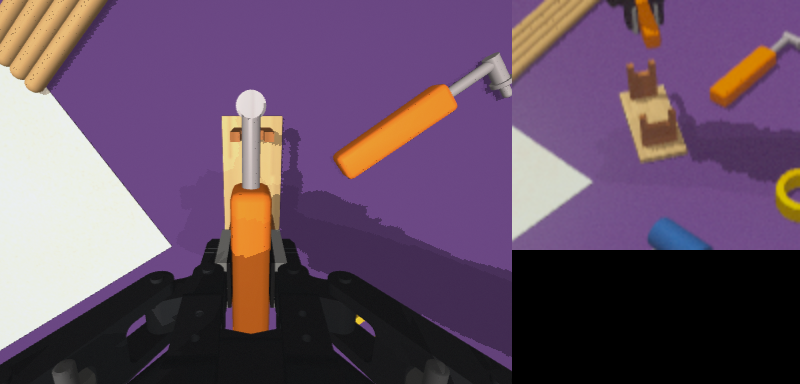

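jog_arm:
  turn:
    - [0, 0, 0.3]
    - [0, 0, 0.6]
    - [0, 0, 1]
    - [0, 0, 1.4]
    - [0, 0, 1.8]
    - [0, 0, 2.2]
    - [0, 0, 2.6]
    - [0, 0, 3]
  delta_pos:
    - [0.05, 0.4, 0.2]
    - [0.15, 1.1, 0.2]
    - [0.25, 1.8, 0.2]
    - [0.35, 2.5, 0.2]
    - [0.45, 3.2, 0.2]
    - [0.55, 3.9, 0.2]
    - [0.65, 4.6, 0.2]
    - [0.75, 5.3, 0.2]
  claw: [1, 1, 1, 1, 1, 1, 1, 1]

```text
time_s: 11.2
eef_pos: [0.5117, -0.0771, 0.1606]
tool_rot: [179.9, 0.0, -92.9]
contact_force: [-0.6, -0.4, -0.9]
gripper_width: 0.0168
```

jog_arm:
  turn:
    - [0, 0, 0.4]
    - [0, 0, 0.8]
    - [0, 0, 1.2]
    - [0, 0, 1.6]
    - [0, 0, 2]
    - [0, 0, 2.2]
    - [0, 0, 2.2]
    - [0, 0, 2.2]
  delta_pos:
    - [0.1, 0.7, 0]
    - [0.2, 1.5, 0]
    - [0.3, 2.3, 0]
    - [0.4, 3.1, 0]
    - [0.5, 3.9, 0]
    - [0.6, 4.6, 0]
    - [0.68, 5, 0]
    - [0.68, 5, 0]
  claw: [1, 1, 1, 1, 1, 1, 1, 1]

```text
time_s: 12.0
eef_pos: [0.5452, 0.1766, 0.1608]
tool_rot: [179.9, 0.1, -79.4]
contact_force: [0.0, -0.0, -2.0]
gripper_width: 0.0172
```

Run:
```python
from h import *
o=get_obs();W=capture("wrist");T=wristT(W,o);S=capture("scene");Tp=capture("top")
print(o["time_s"],o["eef_pos"],o["tool_rot"],o["gripper_width"],o["contact_force"],o["joint_pos"])
cv2.imwrite("pics/w5.png",W["img"]);np.save("T5.npy",T)
print("f",K(W),W["cx"],W["cy"])
for nm,p,t in(("W",W,T),("S",S,None),("T",Tp,None)):
  for n,z in(("pin_tip",o["eef_pos"][2]-.0093),("bar",.07),("pull_eye",.07),("sleeve_mouth",.07),("flange_nominal",.034),("anchor",.008)):
    for q in tip_of(n,p)[:2]: print(nm,n,np.round(q["pixel"],1),round(q["score"],2),atz(p,q["pixel"],z,t).round(4))
```

```text
12.0 [0.54518439 0.17655007 0.16083175] [ 1.79883431e+02  8.36903952e-02 -7.94157512e+01] 0.017232534140342724 [ 0.03420877 -0.01549382 -1.99817219] [ 1.11926336e+01  9.76078630e+00  5.26723082e+00  8.56221189e+01
  8.49232532e-02 -8.93917861e+01]
f 286.9531246771703 250.34859846196417 191.538497971282
W pin_tip [250.3 105.3] 0.94 [0.5587 0.1035 0.1515]
W bar [251.2  16.1] 0.87 [0.5691 0.0436 0.07  ]
W pull_eye [252.6  37.4] 0.94 [0.5656 0.0568 0.07  ]
W pull_eye [243.3  65.9] 0.59 [0.5688 0.0769 0.07  ]
W flange_nominal [243.8  63.5] 0.86 [0.5702 0.0709 0.034 ]
W anchor [246.5  69.5] 0.85 [0.5679 0.0725 0.008 ]
S pin_tip [305.3 242.2] 0.68 [0.5607 0.1    0.1515]
S bar [280.7 251.6] 0.93 [0.5682 0.0452 0.07  ]
S pull_eye [285.8 258. ] 0.75 [0.5701 0.0629 0.07  ]
S sleeve_mouth [236.6 219.4] 0.69 [ 0.5887 -0.0738  0.07  ]
S sleeve_mouth [292.7 272. ] 0.63 [0.5804 0.0956 0.07  ]
S flange_nominal [290.5 273.2] 0.63 [0.5683 0.078  0.034 ]
S anchor [289. 279.] 0.89 [0.5673 0.0744 0.008 ]
T pin_tip [355.1 303.1] 0.96 [ 0.2381 -0.3105  0.1515]
T pin_tip [168.9 154.8] 0.72 [0.5536 0.098  0.1515]
T bar [200.6 154. ] 0.87 [0.5745 0.0376 0.07  ]
T pull_eye [192.6 157. ] 0.75 [0.5669 0.0564 0.07  ]
T pull_eye [208.8 222.8] 0.54 [0.4108 0.0135 0.07  ]
T sleeve_mouth [245.5 147.7] 0.73 [ 0.5915 -0.0689  0.07  ]
T sleeve_mouth [357.1 200.4] 0.73 [ 0.4691 -0.3338  0.07  ]
T anchor [191.3 164.6] 0.65 [0.5607 0.0673 0.008 ]
T anchor [190.1 157.5] 0.26 [0.5788 0.0709 0.008 ]
```

View pics/w5.png

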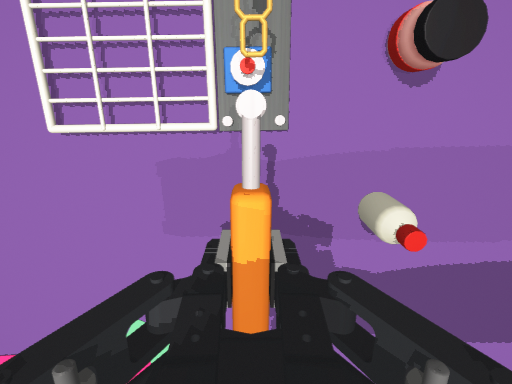

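jog_arm:
  turn:
    - [0, 0, -0.05]
    - [0, 0, -0.05]
    - [0, 0, -0.05]
    - [0, 0, -0.05]
    - [0, 0, -0.05]
  delta_pos:
    - [0.02, -0.15, -0.4]
    - [0.04, -0.35, -0.8]
    - [0.07, -0.54, -1.2]
    - [0.07, -0.54, -1.33]
    - [0.07, -0.54, -1.33]
  claw: [1, 1, 1, 1, 1]

```text
time_s: 13.55
eef_pos: [0.548, 0.146, 0.0927]
tool_rot: [179.7, 0.0, -80.0]
contact_force: [0.4, 0.5, -1.7]
gripper_width: 0.0167
```

```bash
cat > look.py <<'E'
from h import *
import sys
o=get_obs();W=capture("wrist");T=wristT(W,o)
print(o["time_s"],o["eef_pos"].round(4),o["tool_rot"].round(1),o["gripper_width"],o["contact_force"].round(1),o["ft_torque"].round(2))
cv2.imwrite(f"pics/{sys.argv[1]}.png",W["img"])
for n,z in(("pin_tip",o["eef_pos"][2]-.0093),("bar",.07),("pull_eye",.07),("flange_nominal",.034),("anchor",.008)):
    for q in tip_of(n,W)[:2]: print(n,np.round(q["pixel"],1),round(q["score"],2),atz(W,q["pixel"],z,T).round(4))
E
python3 look.py w6; python3 -c "
import cv2;a=cv2.imread('pics/w6.png');cv2.imwrite('pics/w6c.png',cv2.resize(a[0:200,130:380],None,fx=3,fy=3,interpolation=2))"
```

```text
13.55 [0.548  0.146  0.0927] [179.7   0.  -80. ] 0.016748599733153267 [ 0.4  0.5 -1.7] [ 0.01 -0.02  0.03]
pin_tip [249.6 106.6] 0.95 [0.561  0.0735 0.0834]
pin_tip [243.8  44. ] 0.74 [0.5686 0.0458 0.0834]
bar [244.   48.4] 0.96 [0.5688 0.0454 0.07  ]
pull_eye [246.   72.8] 0.63 [0.5658 0.0569 0.07  ]
pull_eye [248.4 103.1] 0.42 [0.5619 0.0718 0.07  ]
flange_nominal [234.5 105.6] 0.64 [0.5708 0.0748 0.034 ]
anchor [242.8 101.1] 0.66 [0.5664 0.0708 0.008 ]
```

View pics/w6c.png

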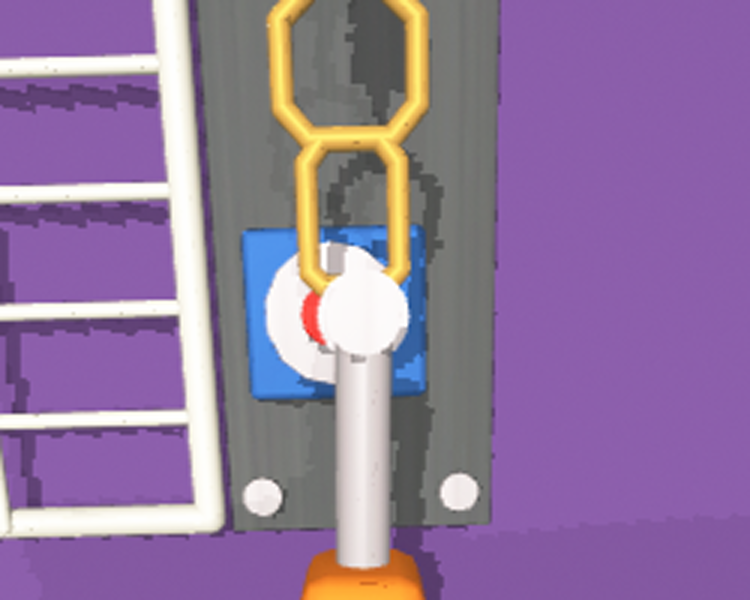

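Run:
```python
from h import *
o=get_obs();W=capture("wrist");T=wristT(W,o);print(o["eef_pos"])
u=np.array([-.174,.985]);n=np.array([.985,.174])
for nm,px,z in[("bar",(249,46),.07),("eye",(248,70.7),.07),("eyeend",(248,93.5),.07),("flangectr",(242.3,104),.034),("headL",(231,106),.044),("pinshould.09",(251.3,104),.092),("pinsh.115",(251.3,104),.115),("loopL",(223.3,20),.07),("loopR",(269.3,20),.07),("plateBL",(208,176),.008),("plateBR",(293.3,174),.008),("footTL",(211.7,76.7),.018),("footBL",(214.3,132.7),.018),("footTR",(272,75),.018),("footBR",(272,129.7),.018)]:
    X=atz(W,px,z,T);d=X[:2]-o["eef_pos"][:2];print(nm,X.round(4),"along",(d@u).round(4),"lat",(d@n).round(4))
```

```text
[0.55015193 0.14650223 0.09556466]
bar [0.5689 0.0439 0.07  ] along -0.1043 lat 0.0006
eye [0.5673 0.0559 0.07  ] along -0.0922 lat 0.0011
eyeend [0.5653 0.0674 0.07  ] along -0.0805 lat 0.0011
flangectr [0.5684 0.0735 0.034 ] along -0.0751 lat 0.0053
headL [0.5751 0.076  0.044 ] along -0.0738 lat 0.0123
pinshould.09 [0.5626 0.0726 0.092 ] along -0.0749 lat -0.0006
pinsh.115 [0.5626 0.0727 0.115 ] along -0.0749 lat -0.0005
loopL [0.584  0.0342 0.07  ] along -0.1165 lat 0.0138
loopR [0.5606 0.0301 0.07  ] along -0.1165 lat -0.0099
plateBL [0.5875 0.1343 0.008 ] along -0.0185 lat 0.0346
plateBR [0.5188 0.1204 0.008 ] along -0.0203 lat -0.0354
footTL [0.5934 0.059  0.018 ] along -0.0937 lat 0.0274
footBL [0.5862 0.0976 0.018 ] along -0.0545 lat 0.0269
footTR [0.5513 0.0504 0.018 ] along -0.0949 lat -0.0156
footBR [0.5439 0.0878 0.018 ] along -0.0567 lat -0.0164
```

jog_arm:
  turn:
    - [0, 0, 0]
    - [0, 0, 0]
    - [0, 0, 0]
    - [0, 0, 0]
    - [0, 0, 0]
    - [0, 0, 0]
  delta_pos:
    - [0.02, -0.1, -0.05]
    - [0.03, -0.2, -0.1]
    - [0.05, -0.34, -0.12]
    - [0.05, -0.34, -0.12]
    - [0.05, -0.34, -0.12]
    - [0.05, -0.34, -0.12]
  claw: [1, 1, 1, 1, 1, 1]

```text
time_s: 14.5
eef_pos: [0.5525, 0.1294, 0.0893]
tool_rot: [180.0, 0.0, -80.0]
contact_force: [0.1, 0.2, -2.3]
gripper_width: 0.017
```

```bash
python3 look.py w7
python3 - <<'E'
from h import *
o=get_obs();S=capture("scene");print(o["eef_pos"],o["tool_rot"])
a=cv2.imread('pics/w7.png');b=cv2.resize(a[20:170,175:325],(500,500),interpolation=2)
p=proj(S,o["eef_pos"]+np.array([.013,-.073,-.02]));x,y=int(p[0]),int(p[1]);c=cv2.resize(S["img"][y-35:y+35,x-21:x+21],(300,500),interpolation=2)
cv2.imwrite('pics/w7c.png',np.hstack([b,c]))
E
```

```text
14.5 [0.5525 0.1294 0.0893] [180.   0. -80.] 0.016963681265423854 [ 0.1  0.2 -2.3] [ 0.02  0.02 -0.  ]
pin_tip [252.8 106.8] 0.87 [0.5639 0.0567 0.08  ]
bar [248.   82.8] 0.71 [0.5684 0.0452 0.07  ]
flange_nominal [241.6 130.7] 0.84 [0.5681 0.0734 0.034 ]
anchor [240.3 125.7] 0.66 [0.5701 0.0722 0.008 ]
[0.55248136 0.12958761 0.0893886 ] [ 1.79985245e+02 -6.33466734e-04 -7.99723926e+01]
```

View pics/w7c.png

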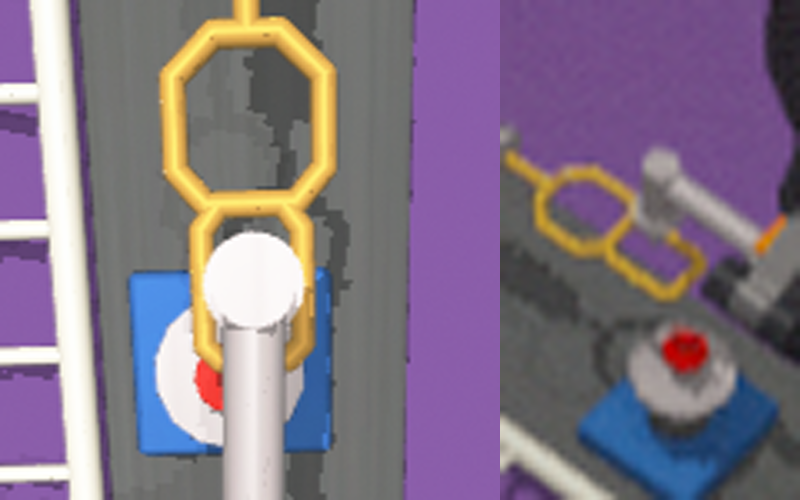

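jog_arm:
  turn:
    - [0, 0, 0]
    - [0, 0, 0]
    - [0, 0, 0]
    - [0, 0, 0]
    - [0, 0, 0]
    - [0, 0, 0]
  delta_pos:
    - [0, 0, -0.1]
    - [0, 0, -0.2]
    - [0, 0, -0.28]
    - [0, 0, -0.34]
    - [0, 0, -0.34]
    - [0, 0, -0.34]
  claw: [1, 1, 1, 1, 1, 1]

```text
time_s: 15.45
eef_pos: [0.5524, 0.1296, 0.0722]
tool_rot: [180.0, 0.0, -80.0]
contact_force: [0.7, 1.0, -2.1]
gripper_width: 0.0172
```

```bash
python3 look.py w8|head -4
```

```text
15.45 [0.5524 0.1296 0.0722] [180.   0. -80.] 0.01721901322322773 [ 0.7  1.  -2.1] [0.02 0.   0.07]
pin_tip [252.5 107.1] 0.85 [0.564  0.057  0.0629]
bar [252.6 104.3] 0.34 [0.5642 0.0557 0.07  ]
pull_eye [251.  108.3] 0.84 [0.5646 0.0577 0.07  ]
```

jog_arm:
  turn:
    - [0, 0, 0]
    - [0, 0, 0]
    - [0, 0, 0]
    - [0, 0, 0]
    - [0, 0, 0]
    - [0, 0, 0]
    - [0, 0, 0]
    - [0, 0, 0]
  delta_pos:
    - [0, 0.05, 0]
    - [-0.01, 0.1, -0.02]
    - [-0.01, 0.15, -0.02]
    - [-0.02, 0.2, -0.02]
    - [-0.02, 0.26, -0.02]
    - [-0.03, 0.33, -0.02]
    - [-0.03, 0.4, -0.02]
    - [-0.03, 0.4, -0.02]
  claw: [1, 1, 1, 1, 1, 1, 1, 1]
  grip_force: 110

```text
time_s: 16.55
eef_pos: [0.5512, 0.1495, 0.0716]
tool_rot: [-180.0, -0.1, -80.0]
contact_force: [0.4, -4.2, -1.9]
gripper_width: 0.0162
```

```bash
python3 look.py w9|head -4
```

```text
16.55 [0.5512 0.1495 0.0716] [-1.8e+02 -1.0e-01 -8.0e+01] 0.01615853002710981 [ 0.4 -4.2 -1.9] [-1.07 -0.24  0.09]
pin_tip [251.8 105.8] 0.96 [0.5633 0.0764 0.0623]
bar [252.7  91.7] 0.25 [0.564 0.07  0.07 ]
pull_eye [251.9  92.5] 0.9 [0.5643 0.0705 0.07  ]
```

jog_arm:
  turn:
    - [0, 0, 0]
    - [0, 0, 0]
    - [0, 0, 0]
    - [0, 0, 0]
    - [0, 0, 0]
    - [0, 0, 0]
    - [0, 0, 0]
    - [0, 0, 0]
  delta_pos:
    - [-0.01, 0.08, 0]
    - [-0.02, 0.17, 0]
    - [-0.02, 0.26, 0]
    - [-0.03, 0.35, 0]
    - [-0.04, 0.44, 0]
    - [-0.05, 0.52, 0]
    - [-0.05, 0.56, 0]
    - [-0.05, 0.56, 0]
  claw: [1, 1, 1, 1, 1, 1, 1, 1]

```text
time_s: 17.65
eef_pos: [0.5488, 0.1756, 0.0715]
tool_rot: [180.0, -0.3, -80.0]
contact_force: [1.4, -8.5, -2.0]
gripper_width: 0.0167
```

```bash
python3 look.py w10
python3 - <<'E'
from h import *
o=get_obs();S=capture("scene");print(o["eef_pos"])
a=cv2.imread('pics/w10.png');b=cv2.resize(a[40:190,175:325],(500,500),interpolation=2)
p=proj(S,o["eef_pos"]+np.array([.015,-.09,-.02]));x,y=int(p[0]),int(p[1]);c=cv2.resize(S["img"][y-35:y+35,x-21:x+21],(300,500),interpolation=2)
cv2.imwrite('pics/w10c.png',np.hstack([b,c]))
E
```

```text
17.65 [0.5488 0.1756 0.0715] [180.   -0.3 -80. ] 0.016694096762225344 [ 1.4 -8.5 -2. ] [-1.87 -0.37 -0.03]
pin_tip [251.9 107.9] 0.84 [0.5605 0.1034 0.0622]
pin_tip [256.7  90.7] 0.33 [0.5596 0.0949 0.0622]
bar [251.9  58.4] 0.65 [0.5644 0.0819 0.07  ]
bar [249.7 265.7] 0.54 [0.5468 0.188  0.07  ]
pull_eye [253.4  87.1] 0.91 [0.5615 0.094  0.07  ]
flange_nominal [246.8  50. ] 0.67 [0.5688 0.0729 0.034 ]
[0.54886188 0.17524046 0.07146449]
```

View pics/w10c.png

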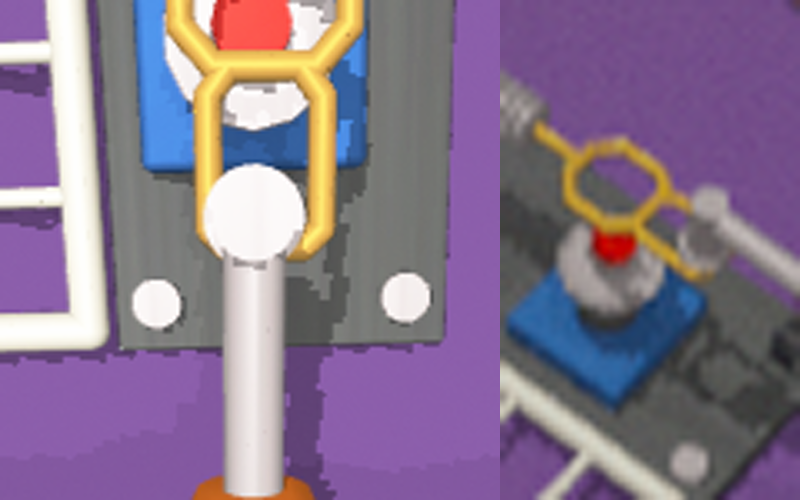

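jog_arm:
  turn:
    - [0, 0, 0]
    - [0, 0, 0]
    - [0, 0, 0]
    - [0, 0, 0]
  delta_pos:
    - [0.03, 0.03, 0]
    - [0.06, 0.06, 0]
    - [0.06, 0.06, 0]
    - [0.06, 0.06, 0]
  claw: [1, 1, 1, 1]

```text
time_s: 18.4
eef_pos: [0.5519, 0.1761, 0.0712]
tool_rot: [179.9, -0.5, -80.2]
contact_force: [1.4, -8.2, -2.6]
gripper_width: 0.0165
```

```bash
cat > seg.py <<'E'
from h import *
import sys
o=get_obs();W=capture("wrist");T=wristT(W,o);I=W["img"];cv2.imwrite(f"pics/{sys.argv[1]}.png",I)
print(o["time_s"],o["eef_pos"].round(4),o["tool_rot"].round(1),o["contact_force"].round(1),o["ft_torque"].round(2))
h=cv2.cvtColor(I,cv2.COLOR_BGR2HSV)
red=cv2.inRange(h,(0,150,100),(4,255,255))|cv2.inRange(h,(174,150,100),(180,255,255));red[:, :210]=0;red[:,290:]=0;red[140:]=0
if red.any():
    print("red bbox",cv2.boundingRect(red),cv2.moments(red,True)["m10"]/cv2.countNonZero(red))
br=cv2.inRange(h,(17,100,80),(28,255,255));br[:, :190]=0;br[:,320:]=0;br[140:]=0
for r in range(20,125,3):
    x=np.where(br[r])[0]
    if len(x): 
        runs=np.split(x,np.where(np.diff(x)>1)[0]+1);print(r,[(int(a[0]),int(a[-1])) for a in runs])
E
python3 seg.py w11
```

```text
18.4 [0.5519 0.1761 0.0712] [179.9  -0.5 -80.2] [ 1.4 -8.2 -2.6] [-1.9  -0.23 -0.13]
red bbox (244, 34, 24, 21) 255.4404761904762
20 [(225, 233), (277, 285)]
23 [(226, 233), (278, 285)]
26 [(226, 233), (277, 284)]
29 [(226, 233), (277, 284)]
32 [(226, 233), (277, 284)]
35 [(226, 233), (277, 284)]
38 [(226, 233), (277, 284)]
41 [(226, 233), (277, 284)]
44 [(226, 233), (277, 284)]
47 [(226, 234), (276, 284)]
50 [(227, 237), (273, 283)]
53 [(230, 239), (271, 281)]
56 [(232, 278)]
59 [(234, 275)]
62 [(237, 273)]
65 [(235, 244), (265, 274)]
68 [(234, 242), (267, 276)]
71 [(234, 241), (268, 275)]
74 [(234, 241), (268, 275)]
77 [(234, 241), (268, 275)]
80 [(234, 241), (268, 275)]
83 [(234, 241), (268, 275)]
86 [(234, 240), (268, 275)]
89 [(234, 241), (268, 275)]
92 [(234, 241), (267, 275)]
95 [(234, 238), (268, 275)]
98 [(234, 236), (268, 275)]
101 [(234, 235), (267, 275)]
104 [(234, 235), (267, 275)]
107 [(234, 235), (267, 275)]
110 [(234, 236), (266, 274)]
113 [(237, 237), (264, 272)]
116 [(262, 269)]
```

Run:
```python
from h import *
o=get_obs();W=capture("wrist");T=wristT(W,o);print(o["eef_pos"])
u=np.array([-.174,.985])
b=atz(W,(255,59.5),.07,T)[:2]@u
for z in(.034,.044,.054):
  t=atz(W,(255.4,33.5),z,T)[:2]@u+.0065
  print(z,"bar past head",round(1000*(b-t),1), "width", 1000*np.linalg.norm(atz(W,(243.5,45),z,T)-atz(W,(267.5,45),z,T)))
print("post world based", 1000*(b-np.array([.5665,.0730])@u))
```

```text
[0.55188884 0.17609448 0.07117943]
0.034 bar past head 12.2 width 13.622748601920161
0.044 bar past head 10.0 width 12.864530425429567
0.054 bar past head 7.8 width 12.106312248938755
post world based 9.59728228807559
```

jog_arm:
  turn:
    - [0, 0, 0]
    - [0, 0, 0]
    - [0, 0, 0]
    - [0, 0, 0]
    - [0, 0, 0]
    - [0, 0, 0]
    - [0, 0, 0]
  delta_pos:
    - [-0.01, 0.04, 0]
    - [-0.01, 0.07, 0]
    - [-0.01, 0.07, -0.05]
    - [-0.01, 0.07, -0.1]
    - [-0.01, 0.07, -0.15]
    - [-0.01, 0.07, -0.2]
    - [-0.01, 0.07, -0.2]
  claw: [1, 1, 1, 1, 1, 1, 1]

```text
time_s: 19.2
eef_pos: [0.5513, 0.1773, 0.0608]
tool_rot: [179.8, -0.8, -80.2]
contact_force: [1.6, -8.0, -0.9]
gripper_width: 0.0165
```

```bash
python3 seg.py w12
```

```text
19.2 [0.5513 0.1773 0.0608] [179.8  -0.8 -80.2] [ 1.6 -8.  -0.9] [-1.96 -0.31  0.08]
red bbox (242, 26, 26, 28) 254.80985915492957
20 [(225, 232), (278, 285)]
23 [(225, 232), (278, 285)]
26 [(225, 232), (277, 285)]
29 [(225, 232), (277, 284)]
32 [(225, 232), (277, 284)]
35 [(225, 232), (277, 284)]
38 [(225, 232), (277, 284)]
41 [(225, 232), (277, 284)]
44 [(225, 233), (277, 284)]
47 [(226, 235), (275, 284)]
50 [(227, 237), (273, 282)]
53 [(229, 239), (270, 280)]
56 [(232, 278)]
59 [(234, 275)]
62 [(236, 273)]
65 [(234, 244), (265, 274)]
68 [(234, 242), (267, 275)]
71 [(233, 241), (268, 275)]
74 [(233, 241), (268, 275)]
77 [(234, 240), (268, 275)]
80 [(234, 241), (268, 275)]
83 [(234, 240), (268, 275)]
86 [(234, 241), (268, 275)]
89 [(233, 241), (267, 275)]
92 [(233, 240), (268, 275)]
95 [(233, 238), (267, 275)]
98 [(234, 236), (267, 275)]
101 [(234, 235), (267, 275)]
104 [(234, 235), (267, 275)]
107 [(234, 235), (267, 275)]
110 [(234, 236), (266, 274)]
113 [(237, 237), (264, 271)]
116 [(262, 268)]
```

jog_arm:
  turn:
    - [0, 0, 0]
    - [0, 0, 0]
    - [0, 0, 0]
    - [0, 0, 0]
    - [0, 0, 0]
    - [0, 0, 0]
    - [0, 0, 0]
  delta_pos:
    - [0, 0.02, -0.03]
    - [0, 0.04, -0.06]
    - [0, 0.04, -0.09]
    - [0, 0.04, -0.12]
    - [0, 0.04, -0.16]
    - [0, 0.04, -0.2]
    - [0, 0.04, -0.2]
  claw: [1, 1, 1, 1, 1, 1, 1]

```text
time_s: 19.95
eef_pos: [0.5519, 0.177, 0.0512]
tool_rot: [179.9, -1.0, -80.3]
contact_force: [0.8, -8.3, -0.1]
gripper_width: 0.0161
```

```bash
python3 seg.py w13 | awk 'NR<=2||/^[2-6][0-9] /'
```

```text
19.95 [0.5519 0.177  0.0512] [179.9  -1.  -80.3] [ 0.8 -8.3 -0.1] [-2.04 -0.3   0.14]
red bbox (243, 21, 27, 31) 255.87155963302752
20 [(225, 232), (278, 285)]
23 [(225, 232), (278, 285)]
26 [(225, 232), (278, 285)]
29 [(225, 232), (277, 285)]
32 [(225, 232), (277, 285)]
35 [(225, 232), (277, 284)]
38 [(225, 232), (277, 284)]
41 [(225, 233), (277, 284)]
44 [(225, 233), (277, 284)]
47 [(225, 235), (275, 284)]
50 [(227, 237), (272, 283)]
53 [(229, 240), (270, 280)]
56 [(232, 278)]
59 [(234, 275)]
62 [(236, 273)]
65 [(234, 244), (265, 275)]
68 [(233, 242), (267, 276)]
```

jog_arm:
  turn:
    - [0, 0, 0]
    - [0, 0, 0]
    - [0, 0, 0]
    - [0, 0, 0]
    - [0, 0, 0]
    - [0, 0, 0]
  delta_pos:
    - [0, 0.02, -0.03]
    - [0, 0.03, -0.06]
    - [0, 0.03, -0.09]
    - [0, 0.03, -0.12]
    - [0, 0.03, -0.15]
    - [0, 0.03, -0.15]
  claw: [1, 1, 1, 1, 1, 1]

```text
time_s: 20.6
eef_pos: [0.5527, 0.1763, 0.0445]
tool_rot: [179.9, -1.3, -80.4]
contact_force: [1.8, -9.1, 1.3]
gripper_width: 0.0163
```

```bash
python3 seg.py w14 | awk 'NR<=2||/^[2-6][0-9] /'
```

```text
20.6 [0.5527 0.1763 0.0445] [179.9  -1.3 -80.4] [ 1.8 -9.1  1.3] [-2.06 -0.42 -0.08]
red bbox (243, 18, 29, 34) 257.296918767507
20 [(225, 232), (278, 286)]
23 [(225, 232), (278, 285)]
26 [(225, 232), (278, 285)]
29 [(225, 232), (278, 285)]
32 [(225, 232), (278, 285)]
35 [(225, 232), (278, 285)]
38 [(225, 232), (277, 285)]
41 [(225, 233), (277, 285)]
44 [(225, 233), (277, 285)]
47 [(225, 235), (275, 285)]
50 [(227, 237), (273, 283)]
53 [(229, 240), (270, 280)]
56 [(232, 278)]
59 [(234, 275)]
62 [(236, 273)]
65 [(234, 244), (265, 275)]
68 [(233, 242), (267, 276)]
```

jog_arm:
  turn:
    - [0.05, 0, 0.02]
    - [0.1, 0.02, 0.04]
    - [0.2, 0.04, 0.07]
    - [0.22, 0.04, 0.07]
    - [0.22, 0.04, 0.07]
  delta_pos:
    - [-0.01, 0.02, 0]
    - [-0.02, 0.03, 0]
    - [-0.03, 0.04, -0.02]
    - [-0.03, 0.04, -0.02]
    - [-0.03, 0.04, -0.02]
  claw: [1, 1, 1, 1, 1]

```text
time_s: 21.15
eef_pos: [0.5522, 0.1761, 0.0445]
tool_rot: [180.0, -0.2, -80.1]
contact_force: [0.7, -8.7, 1.1]
gripper_width: 0.0164
```

```bash
python3 seg.py w15 | awk 'NR<=2||/^[2-6][0-9] /'
python3 - <<'E'
from h import *
o=get_obs();S=capture("scene")
a=cv2.imread('pics/w15.png');b=cv2.resize(a[0:150,180:330],(500,500),interpolation=2)
p=proj(S,[.5645,.085,.04]);x,y=int(p[0]),int(p[1]);c=cv2.resize(S["img"][y-35:y+35,x-21:x+21],(300,500),interpolation=2)
cv2.imwrite('pics/w15c.png',np.hstack([b,c]))
E
```

```text
21.15 [0.5522 0.1761 0.0445] [180.   -0.2 -80.1] [ 0.7 -8.7  1.1] [-2.07 -0.3   0.05]
red bbox (244, 18, 29, 33) 257.7077131258457
20 [(225, 232), (279, 286)]
23 [(225, 232), (279, 286)]
26 [(225, 233), (278, 286)]
29 [(225, 233), (278, 286)]
32 [(225, 233), (278, 286)]
35 [(225, 233), (278, 286)]
38 [(225, 233), (278, 285)]
41 [(225, 233), (278, 285)]
44 [(225, 233), (278, 285)]
47 [(226, 235), (275, 285)]
50 [(228, 238), (273, 284)]
53 [(230, 240), (270, 281)]
56 [(232, 278)]
59 [(235, 276)]
62 [(236, 273)]
65 [(234, 244), (266, 275)]
68 [(233, 242), (268, 276)]
```

View pics/w15c.png

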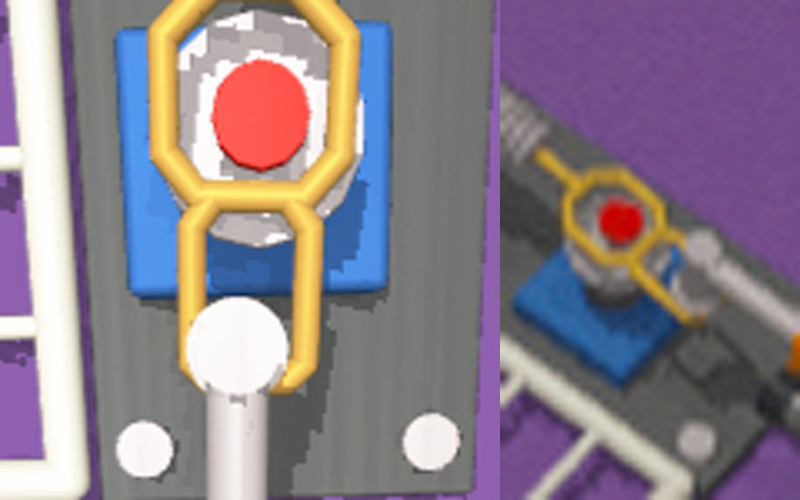

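jog_arm:
  turn:
    - [0, 0, 0]
    - [0, 0, 0]
    - [0, 0, 0]
    - [0, 0, 0]
  delta_pos:
    - [-0.02, 0.02, -0.02]
    - [-0.04, 0.03, -0.04]
    - [-0.04, 0.03, -0.06]
    - [-0.04, 0.03, -0.06]
  claw: [1, 1, 1, 1]

```text
time_s: 21.65
eef_pos: [0.5512, 0.1756, 0.0425]
tool_rot: [-179.9, -0.5, -80.1]
contact_force: [0.1, -8.4, 1.0]
gripper_width: 0.0167
```

```bash
python3 seg.py w16 | awk 'NR<=2||/^[4-5][0-9] /'
```

```text
21.65 [0.5512 0.1756 0.0425] [-179.9   -0.5  -80.1] [ 0.1 -8.4  1. ] [-2.04 -0.32  0.06]
red bbox (241, 18, 29, 34) 254.8537234042553
41 [(224, 232), (277, 285)]
44 [(224, 232), (277, 285)]
47 [(225, 235), (275, 285)]
50 [(227, 237), (272, 283)]
53 [(229, 239), (270, 280)]
56 [(232, 278)]
59 [(234, 275)]
```

jog_arm:
  turn:
    - [0.03, 0, 0]
    - [0.06, 0, 0]
    - [0.06, 0, 0]
    - [0.06, 0, 0]
  delta_pos:
    - [-0.01, 0.03, 0]
    - [-0.01, 0.06, -0.02]
    - [-0.01, 0.07, -0.05]
    - [-0.01, 0.07, -0.05]
  claw: [1, 1, 1, 1]

```text
time_s: 22.1
eef_pos: [0.5518, 0.1769, 0.0409]
tool_rot: [-179.8, -0.5, -80.2]
contact_force: [1.7, -8.8, 0.8]
gripper_width: 0.0164
```

```bash
python3 seg.py w17 | awk 'NR<=2||/^[4-5][0-9] /'
```

```text
22.1 [0.5518 0.1769 0.0409] [-179.8   -0.5  -80.2] [ 1.7 -8.8  0.8] [-2.09 -0.28 -0.14]
red bbox (242, 13, 30, 35) 256.3036848792884
41 [(225, 232), (278, 285)]
44 [(225, 233), (277, 285)]
47 [(225, 235), (275, 285)]
50 [(227, 237), (272, 283)]
53 [(229, 240), (270, 280)]
56 [(232, 278)]
59 [(234, 275)]
```

jog_arm:
  turn:
    - [0.03, 0, 0]
    - [0.05, 0, 0]
    - [0.05, 0, 0]
    - [0.05, 0, 0]
  delta_pos:
    - [-0.01, 0.02, -0.02]
    - [-0.02, 0.02, -0.04]
    - [-0.02, 0.02, -0.05]
    - [-0.02, 0.02, -0.05]
  claw: [1, 1, 1, 1]

```text
time_s: 22.55
eef_pos: [0.552, 0.1757, 0.0396]
tool_rot: [-179.6, -0.4, -80.3]
contact_force: [1.1, -7.9, 0.9]
gripper_width: 0.0163
```

jog_arm:
  turn:
    - [0.03, 0, 0]
    - [0.05, 0, 0]
    - [0.05, 0, 0]
    - [0.05, 0, 0]
  delta_pos:
    - [-0.01, 0.02, -0.02]
    - [-0.01, 0.02, -0.04]
    - [-0.01, 0.02, -0.05]
    - [-0.01, 0.02, -0.05]
  claw: [1, 1, 1, 1]

```text
time_s: 22.95
eef_pos: [0.5526, 0.1747, 0.0383]
tool_rot: [-179.5, -0.4, -80.4]
contact_force: [1.2, -8.5, 1.3]
gripper_width: 0.0165
```

```bash
python3 seg.py w18 | awk 'NR<=2||/^[4-5][0-9] /'
```

```text
22.95 [0.5526 0.1747 0.0383] [-179.5   -0.4  -80.4] [ 1.2 -8.5  1.3] [-2.09 -0.33 -0.09]
red bbox (242, 18, 30, 35) 256.6775
41 [(224, 232), (277, 285)]
44 [(225, 232), (277, 285)]
47 [(225, 235), (275, 285)]
50 [(227, 237), (272, 283)]
53 [(229, 239), (270, 280)]
56 [(232, 278)]
59 [(234, 275)]
```

jog_arm:
  turn:
    - [0, 0, 0.03]
    - [0, 0, 0.05]
    - [0, 0, 0.05]
    - [0, 0, 0.05]
  delta_pos:
    - [-0.02, 0.05, 0]
    - [-0.03, 0.1, 0]
    - [-0.03, 0.1, -0.02]
    - [-0.03, 0.1, -0.04]
  claw: [1, 1, 1, 1]

```text
time_s: 23.4
eef_pos: [0.5524, 0.1775, 0.0376]
tool_rot: [-179.4, -0.7, -80.2]
contact_force: [1.8, -8.2, 1.0]
gripper_width: 0.0166
```

jog_arm:
  turn:
    - [0.02, 0, 0.03]
    - [0.03, 0, 0.03]
    - [0.03, 0, 0.03]
    - [0.03, 0, 0.03]
  delta_pos:
    - [-0.02, 0.05, -0.02]
    - [-0.02, 0.05, -0.04]
    - [-0.02, 0.05, -0.05]
    - [-0.02, 0.05, -0.05]
  claw: [1, 1, 1, 1]

```text
time_s: 23.8
eef_pos: [0.5528, 0.1778, 0.0368]
tool_rot: [-179.2, -0.8, -80.1]
contact_force: [0.6, -8.7, 3.3]
gripper_width: 0.0165
```

```bash
python3 seg.py w19 | awk 'NR<=2||/^[4-5][0-9] /'
```

```text
23.8 [0.5528 0.1778 0.0368] [-179.2   -0.8  -80.1] [ 0.6 -8.7  3.3] [-2.27 -0.26 -0.12]
red bbox (245, 8, 30, 36) 259.68133174791916
41 [(225, 233), (278, 286)]
44 [(225, 233), (278, 286)]
47 [(226, 235), (276, 285)]
50 [(228, 238), (273, 284)]
53 [(230, 240), (270, 281)]
56 [(233, 279)]
59 [(235, 276)]
```

jog_arm:
  turn:
    - [0, 0.05, 0]
    - [0, 0.12, 0]
    - [0, 0.12, 0]
    - [0, 0.12, 0]
  delta_pos:
    - [-0.02, 0.02, 0]
    - [-0.05, 0.03, -0.01]
    - [-0.05, 0.03, -0.03]
    - [-0.05, 0.03, -0.03]
  claw: [1, 1, 1, 1]

```text
time_s: 24.25
eef_pos: [0.5517, 0.1772, 0.0367]
tool_rot: [-179.8, -1.0, -80.2]
contact_force: [0.9, -8.4, 2.5]
gripper_width: 0.0162
```

```bash
python3 seg.py w20 | awk 'NR<=2||/^[4-5][0-9] /'
```

```text
24.25 [0.5517 0.1772 0.0367] [-179.8   -1.   -80.2] [ 0.9 -8.4  2.5] [-2.16 -0.34 -0.12]
red bbox (242, 10, 30, 35) 256.77750906892385
41 [(225, 232), (278, 285)]
44 [(225, 233), (277, 285)]
47 [(225, 235), (275, 285)]
50 [(227, 237), (272, 283)]
53 [(230, 240), (270, 281)]
56 [(232, 278)]
59 [(234, 275)]
```

jog_arm:
  turn:
    - [0.05, 0, 0]
    - [0.1, 0, 0]
    - [0.1, 0, 0]
    - [0.1, 0, 0]
  delta_pos:
    - [-0.02, 0.03, -0.02]
    - [-0.03, 0.03, -0.04]
    - [-0.03, 0.03, -0.04]
    - [-0.03, 0.03, -0.04]
  claw: [1, 1, 1, 1]

```text
time_s: 24.7
eef_pos: [0.5521, 0.1766, 0.0368]
tool_rot: [-179.5, -0.7, -80.3]
contact_force: [0.7, -8.5, 2.6]
gripper_width: 0.0168
```

```bash
python3 seg.py w21 | awk 'NR<=2||/^[4-5][0-9] /'
python3 - <<'E'
from h import *
o=get_obs();S=capture("scene")
a=cv2.imread('pics/w21.png');b=cv2.resize(a[0:150,180:330],(500,500),interpolation=2)
p=proj(S,[.5645,.085,.04]);x,y=int(p[0]),int(p[1]);c=cv2.resize(S["img"][y-35:y+35,x-21:x+21],(300,500),interpolation=2)
cv2.imwrite('pics/w21c.png',np.hstack([b,c]))
E
```

```text
24.7 [0.5521 0.1766 0.0368] [-179.5   -0.7  -80.3] [ 0.7 -8.5  2.6] [-2.2  -0.29 -0.04]
red bbox (242, 11, 31, 36) 256.96626506024097
41 [(225, 232), (278, 285)]
44 [(225, 233), (277, 285)]
47 [(225, 235), (275, 285)]
50 [(227, 237), (272, 283)]
53 [(230, 240), (270, 280)]
56 [(232, 278)]
59 [(234, 275)]
```

View pics/w21c.png

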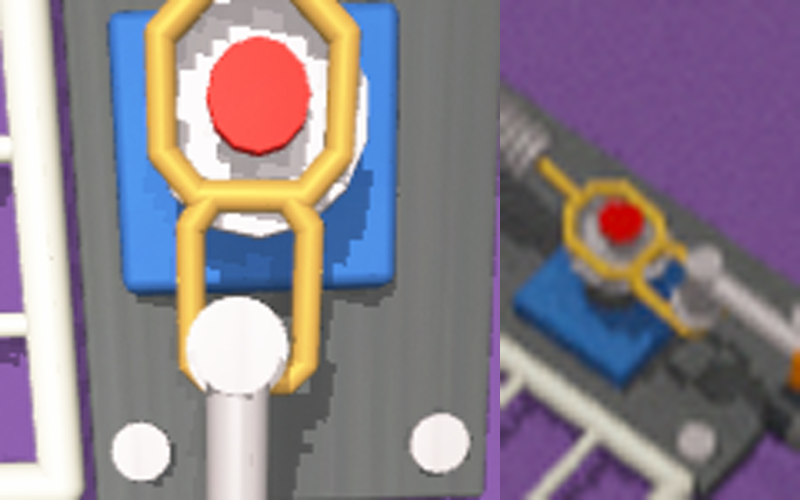

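jog_arm:
  turn:
    - [0.05, 0, 0.02]
    - [0.05, 0.05, 0.02]
    - [0.05, 0.05, 0.02]
    - [0.05, 0.05, 0.02]
  delta_pos:
    - [-0.02, 0.04, -0.03]
    - [-0.03, 0.04, -0.06]
    - [-0.03, 0.04, -0.06]
    - [-0.03, 0.04, -0.06]
  claw: [1, 1, 1, 1]

```text
time_s: 25.2
eef_pos: [0.5527, 0.1766, 0.0365]
tool_rot: [-179.5, -0.7, -80.2]
contact_force: [0.8, -7.9, 5.6]
gripper_width: 0.0165
```

```bash
python3 seg.py w22 | awk 'NR<=2||/^[4-5][0-9] /'
```

```text
25.2 [0.5527 0.1766 0.0365] [-179.5   -0.7  -80.2] [ 0.8 -7.9  5.6] [-2.32 -0.19 -0.08]
red bbox (244, 11, 30, 36) 258.63440860215053
41 [(225, 232), (278, 286)]
44 [(225, 233), (278, 285)]
47 [(225, 236), (275, 285)]
50 [(228, 238), (273, 283)]
53 [(230, 240), (270, 281)]
56 [(233, 278)]
59 [(234, 275)]
```

jog_arm:
  turn:
    - [0.02, 0, 0]
    - [0.03, 0.02, 0.02]
    - [0.03, 0.02, 0.02]
    - [0.03, 0.02, 0.02]
    - [0.03, 0.02, 0.02]
  delta_pos:
    - [-0.02, 0, -0.03]
    - [-0.02, -0.03, -0.04]
    - [-0.02, -0.06, -0.04]
    - [-0.02, -0.09, -0.04]
    - [-0.02, -0.1, -0.04]
  claw: [1, 1, 1, 1, 1]

```text
time_s: 25.75
eef_pos: [0.5537, 0.1714, 0.0368]
tool_rot: [-179.3, -0.5, -80.1]
contact_force: [0.6, -4.0, 5.2]
gripper_width: 0.0162
```

```bash
python3 seg.py w23 | awk 'NR<=2||/^[4-6][0-9] /'
```

```text
25.75 [0.5537 0.1714 0.0368] [-179.3   -0.5  -80.1] [ 0.6 -4.   5.2] [-1.42 -0.32 -0.03]
red bbox (244, 26, 31, 35) 258.9825218476904
41 [(225, 232), (278, 286)]
44 [(225, 233), (278, 285)]
47 [(225, 235), (276, 285)]
50 [(227, 237), (274, 284)]
53 [(230, 240), (273, 281)]
56 [(232, 248), (270, 279)]
59 [(234, 251), (266, 276)]
62 [(236, 273)]
65 [(234, 244), (266, 275)]
68 [(233, 242), (267, 276)]
```

jog_arm:
  turn:
    - [0, 0, 0]
    - [0, 0.03, 0]
    - [0, 0.05, 0]
    - [0, 0.05, 0]
    - [0, 0.05, 0]
  delta_pos:
    - [0, -0.02, -0.03]
    - [-0.01, -0.04, -0.03]
    - [-0.02, -0.07, -0.02]
    - [-0.02, -0.09, -0.01]
    - [-0.02, -0.09, -0.01]
  claw: [1, 1, 1, 1, 1]

```text
time_s: 26.3
eef_pos: [0.5526, 0.1693, 0.0369]
tool_rot: [-179.6, -0.2, -80.0]
contact_force: [-1.5, 4.0, 5.5]
gripper_width: 0.0161
```

```bash
python3 seg.py w24 | awk 'NR<=2||/^[4-6][0-9] /'
python3 - <<'E'
from h import *
o=get_obs();S=capture("scene")
a=cv2.imread('pics/w24.png');b=cv2.resize(a[0:150,180:330],(500,500),interpolation=2)
p=proj(S,[.5645,.085,.04]);x,y=int(p[0]),int(p[1]);c=cv2.resize(S["img"][y-35:y+35,x-21:x+21],(300,500),interpolation=2)
cv2.imwrite('pics/w24c.png',np.hstack([b,c]))
E
```

```text
26.3 [0.5526 0.1693 0.0369] [-179.6   -0.2  -80. ] [-1.5  4.   5.5] [ 0.56  0.17 -0.03]
red bbox (241, 31, 31, 35) 256.0465994962217
41 [(222, 229), (275, 283)]
44 [(222, 229), (275, 283)]
47 [(222, 230), (275, 282)]
50 [(222, 232), (273, 282)]
53 [(224, 234), (271, 281)]
56 [(227, 237), (271, 278)]
59 [(229, 243), (269, 276)]
62 [(231, 246), (266, 273)]
65 [(233, 253), (260, 270)]
68 [(231, 241), (263, 272)]
```

View pics/w24c.png

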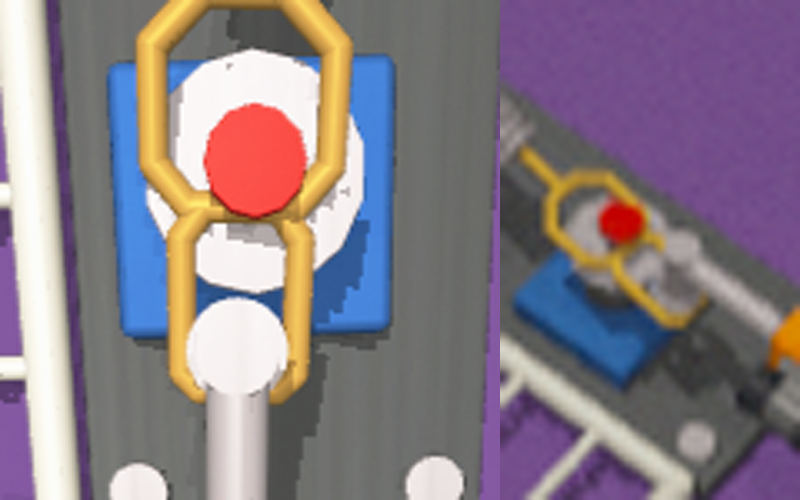

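jog_arm:
  turn:
    - [0, 0, 0]
    - [0, 0, 0]
    - [0, 0, 0]
    - [0, 0, 0]
    - [0, 0, 0]
  delta_pos:
    - [0, 0, 0.02]
    - [0, 0, 0.05]
    - [0, -0.02, 0.07]
    - [0.01, -0.05, 0.07]
    - [0.01, -0.05, 0.07]
  claw: [1, 1, 1, 1, 1]

```text
time_s: 26.9
eef_pos: [0.5525, 0.166, 0.0395]
tool_rot: [-179.7, -0.2, -80.1]
contact_force: [-0.2, -0.2, -1.8]
gripper_width: 0.0159
```

```bash
python3 seg.py w25 | awk 'NR<=2||/^[4-6][0-9] /||/^1/'
```

```text
26.9 [0.5525 0.166  0.0395] [-179.7   -0.2  -80.1] [-0.2 -0.2 -1.8] [-0.01  0.02 -0.01]
red bbox (240, 41, 30, 33) 254.25613079019072
41 [(221, 228), (274, 281)]
44 [(221, 228), (273, 281)]
47 [(221, 228), (273, 281)]
50 [(221, 228), (273, 281)]
53 [(221, 228), (273, 280)]
56 [(221, 228), (273, 280)]
59 [(221, 231), (271, 280)]
62 [(223, 233), (269, 279)]
65 [(226, 236), (268, 276)]
68 [(228, 242), (267, 274)]
101 [(230, 235), (266, 270)]
104 [(230, 235), (266, 270)]
107 [(229, 235), (266, 270)]
110 [(229, 236), (265, 270)]
113 [(230, 237), (264, 270)]
116 [(230, 237), (263, 270)]
119 [(230, 239), (261, 270)]
122 [(232, 241), (261, 268)]
```

jog_arm:
  turn:
    - [0, 0, 0]
    - [0, 0, 0]
    - [0, 0, 0]
    - [0, 0, 0]
    - [0, 0, 0]
    - [0, 0, 0]
  delta_pos:
    - [0, 0, 0.05]
    - [0, 0, 0.12]
    - [0, 0, 0.2]
    - [0, 0, 0.3]
    - [0, 0, 0.4]
    - [0, 0, 0.5]
  claw: [1, 1, 1, 1, 1, 1]

```text
time_s: 27.55
eef_pos: [0.5528, 0.1662, 0.0653]
tool_rot: [-179.6, -0.2, -80.1]
contact_force: [0.2, -0.9, -1.3]
gripper_width: 0.0164
```

```bash
python3 seg.py w26 | awk 'NR<=2||/^[5-8][0-9] /||/^1/'
```

```text
27.55 [0.5528 0.1662 0.0653] [-179.6   -0.2  -80.1] [ 0.2 -0.9 -1.3] [-0.06 -0.02 -0.01]
red bbox (243, 52, 24, 27) 254.50200803212851
50 [(227, 233), (271, 276)]
53 [(227, 233), (271, 277)]
56 [(227, 233), (271, 276)]
59 [(227, 233), (270, 276)]
62 [(227, 233), (270, 276)]
65 [(227, 233), (270, 276)]
68 [(228, 236), (268, 276)]
71 [(230, 238), (267, 273)]
74 [(233, 244), (265, 271)]
77 [(235, 247), (262, 268)]
80 [(235, 243), (255, 267)]
83 [(234, 241), (261, 268)]
86 [(234, 239), (263, 268)]
89 [(234, 239), (263, 268)]
101 [(234, 235), (266, 268)]
104 [(234, 235), (266, 268)]
107 [(234, 235), (266, 268)]
110 [(234, 236), (265, 268)]
113 [(234, 237), (264, 268)]
116 [(234, 239), (262, 268)]
119 [(235, 241), (261, 267)]
122 [(238, 241), (261, 263)]
```

jog_arm:
  turn:
    - [0, 0, 0]
    - [0, 0, 0]
    - [0, 0, 0]
    - [0, 0, -0.4]
    - [0, 0, -0.8]
    - [0, 0, -1.2]
    - [0, 0, -1.6]
    - [0, 0, -2]
  delta_pos:
    - [0, 0, 0.5]
    - [0, 0, 1.1]
    - [0, -0.2, 1.7]
    - [-0.1, -0.8, 1.9]
    - [-0.2, -1.5, 2]
    - [-0.3, -2.2, 2]
    - [-0.4, -2.9, 2]
    - [-0.5, -3.6, 2]
  claw: [1, 1, 1, 1, 1, 1, 1, 1]

```text
time_s: 28.4
eef_pos: [0.5282, -0.015, 0.1668]
tool_rot: [-179.5, -0.3, -92.2]
contact_force: [-0.0, -1.0, -2.1]
gripper_width: 0.0165
```

jog_arm:
  turn:
    - [0, 0, -0.4]
    - [0, 0, -0.8]
    - [0, 0, -1.2]
    - [0, 0, -1.6]
    - [0, 0, -2]
    - [0, 0, -2.4]
    - [0, 0, -2.8]
    - [0, 0, -3]
  delta_pos:
    - [-0.1, -0.6, 0]
    - [-0.25, -1.3, 0]
    - [-0.4, -2, 0]
    - [-0.55, -2.7, 0]
    - [-0.7, -3.4, 0]
    - [-0.8, -4.1, 0]
    - [-0.9, -4.8, 0]
    - [-1, -5.4, 0]
  claw: [1, 1, 1, 1, 1, 1, 1, 1]

```text
time_s: 29.2
eef_pos: [0.4778, -0.2868, 0.1671]
tool_rot: [-179.4, -0.3, -110.3]
contact_force: [1.3, 0.0, -2.1]
gripper_width: 0.0161
```

Run:
```python
from h import *
o=get_obs();p=o["eef_pos"];print(p,o["tool_rot"],((np.array([.4755,-.3448,.1])-p)/.05).round(3),(-111.1-o["tool_rot"][2])/6)
```

```text
[ 0.47781253 -0.2867927   0.16709761] [-179.42860477   -0.27434505 -110.26402601] [-0.046 -1.16  -1.342] -0.13932899812240626
```

jog_arm:
  turn:
    - [0.04, 0.09, -0.1]
    - [0.04, 0.09, -0.14]
    - [0.04, 0.09, -0.14]
    - [0.04, 0.09, -0.14]
    - [0.04, 0.09, -0.14]
    - [0.04, 0.09, -0.14]
  delta_pos:
    - [-0.03, -0.6, -0.2]
    - [-0.05, -1.16, -0.6]
    - [-0.05, -1.16, -1]
    - [-0.05, -1.16, -1.3]
    - [-0.05, -1.16, -1.3]
    - [-0.05, -1.16, -1.3]
  claw: [1, 1, 1, 1, 1, 1]

```text
time_s: 29.8
eef_pos: [0.4753, -0.344, 0.1021]
tool_rot: [179.9, -0.2, -111.1]
contact_force: [-0.6, -0.4, -1.4]
gripper_width: 0.0162
```

Run:
```python
from h import *
o=get_obs();W=capture("wrist");T=wristT(W,o);cv2.imwrite("pics/w27.png",W["img"]);S=capture("scene")
p=o["eef_pos"];print(p,o["tool_rot"],((np.array([.4749,-.3448,.0314])-p)/.05).round(3),(-111.1-o["tool_rot"][2])/6)
for q in tip_of("pin_tip",W)[:2]: print(q["pixel"],q["score"])
b=cv2.resize(W["img"][60:280,150:350],(454,500),interpolation=2)
s=proj(S,[.475,-.345,.06]);x,y=map(int,s);c=cv2.resize(S["img"][y-50:y+50,x-34:x+34],(340,500),interpolation=2)
cv2.imwrite('pics/w27c.png',np.hstack([b,c]))
```

```text
[ 0.47530121 -0.3439819   0.10211527] [ 179.94409638   -0.21837681 -111.05016869] [-0.008 -0.016 -1.414] -0.008305218470646025
[249.1, 108.4] 0.65
```

Run:
```python
import cv2,numpy as np
for f in("w4","w5","w12","w25","w27"):
    I=cv2.imread(f"pics/{f}.png")[:384,:512];h=cv2.cvtColor(I,cv2.COLOR_BGR2HSV)
    g=cv2.cvtColor(I,cv2.COLOR_BGR2GRAY)
    c=cv2.HoughCircles(g[70:140,210:290],cv2.HOUGH_GRADIENT,1,30,param1=80,param2=10,minRadius=12,maxRadius=18)
    o=cv2.inRange(h,(6,170,90),(16,255,255));o[:, :220]=0;o[:,280:]=0;o[:160]=0
    ys,xs=np.where(o[:215]>0)
    print(f,None if c is None else c[0][0]+[210,70,0],"handle top row",ys.min(),"cols",[(xs[ys==r].min(),xs[ys==r].max()) for r in(195,210)])
```

```text
w4 [250.5        105.5         15.19999981] handle top row 183 cols [(np.int64(231), np.int64(269)), (np.int64(231), np.int64(270))]
w5 [251.5        105.5         16.29999924] handle top row 183 cols [(np.int64(231), np.int64(270)), (np.int64(231), np.int64(270))]
w12 [249.5        104.5         16.29999924] handle top row 183 cols [(np.int64(232), np.int64(270)), (np.int64(231), np.int64(270))]
w25 [250.5        105.5         15.19999981] handle top row 183 cols [(np.int64(232), np.int64(270)), (np.int64(231), np.int64(270))]
w27 [251.5        103.5         14.10000038] handle top row 183 cols [(np.int64(231), np.int64(269)), (np.int64(231), np.int64(271))]
```

jog_arm:
  turn:
    - [0, 0, 0]
    - [0, 0, 0]
    - [0, 0, 0]
    - [0, 0, 0]
    - [0, 0, 0]
    - [0, 0, 0]
    - [0, 0, 0]
    - [0, 0, 0]
  delta_pos:
    - [-0.01, -0.02, -0.3]
    - [-0.01, -0.02, -0.6]
    - [-0.01, -0.02, -0.85]
    - [-0.01, -0.02, -1.05]
    - [-0.01, -0.02, -1.2]
    - [-0.01, -0.02, -1.3]
    - [-0.01, -0.02, -1.36]
    - [-0.01, -0.02, -1.36]
  claw: [1, 1, 1, 1, 1, 1, 1, 1]

```text
time_s: 30.75
eef_pos: [0.4757, -0.3459, 0.0356]
tool_rot: [-179.9, -0.3, -111.0]
contact_force: [0.1, -0.4, -2.3]
gripper_width: 0.0164
```

jog_arm:
  turn:
    - [0, 0, 0]
    - [0, 0, 0]
    - [0, 0, 0]
  delta_pos:
    - [0, 0, -0.01]
    - [0, 0, -0.02]
    - [0, 0, -0.02]
  claw: [1, 1, 1]

```text
time_s: 31.05
eef_pos: [0.4759, -0.3461, 0.035]
tool_rot: [-179.8, -0.3, -111.1]
contact_force: [-0.1, 0.7, -1.3]
gripper_width: 0.0162
```

jog_arm:
  turn:
    - [0, 0, 0]
    - [0, 0, 0]
    - [0, 0, 0]
    - [0, 0, 0]
    - [0, 0, 0]
  delta_pos:
    - [-0.02, 0.02, -0.02]
    - [-0.02, 0.02, -0.04]
    - [-0.02, 0.02, -0.06]
    - [-0.02, 0.02, -0.07]
    - [-0.02, 0.02, -0.07]
  claw: [1, 1, 1, 1, 1]

```text
time_s: 31.55
eef_pos: [0.4749, -0.345, 0.0317]
tool_rot: [-179.8, -0.3, -111.0]
contact_force: [-1.0, 0.3, -0.4]
gripper_width: 0.0163
```

Run:
```python
from h import *
for i in range(2):
    o=get_obs();capture("wrist");print(o["eef_pos"],o["tool_rot"],o["contact_force"])
```

```text
[ 0.47494152 -0.3450437   0.03166585] [-179.83978125   -0.30759284 -111.04570017] [-0.95535223  0.2920744  -0.37704182]
[ 0.4749441  -0.34504593  0.03165371] [-179.84120416   -0.30722662 -111.04385078] [-0.58256307  0.47361038 -0.59285004]
```

jog_arm:
  turn:
    - [0, 0, 0]
    - [0, 0, 0]
    - [0, 0, 0]
    - [0, 0, 0]
    - [0, 0, 0]
    - [0, 0, 0]
    - [0, 0, 0]
    - [0, 0, 0]
  delta_pos:
    - [0, 0, -0.01]
    - [0, 0, -0.01]
    - [0, 0, -0.01]
    - [0, 0, -0.01]
    - [0, 0, -0.01]
    - [0, 0, -0.01]
    - [0, 0, -0.01]
    - [0, 0, -0.01]
  claw: [1, 0.75, 0.6, 0.4, 0.2, 0, 0, 0]
  grip_force: 40

```text
time_s: 32.45
eef_pos: [0.475, -0.3451, 0.0312]
tool_rot: [-179.8, -0.3, -111.0]
contact_force: [0.0, 0.7, 0.8]
gripper_width: 0.0855
```

jog_arm:
  turn:
    - [0, 0, 0]
    - [0, 0, 0]
    - [0, 0, 0]
    - [0, 0, 0]
    - [0, 0, 0]
    - [0, 0, 0]
  delta_pos:
    - [0, 0, 0.3]
    - [0, 0, 0.8]
    - [0, 0, 1.5]
    - [0, 0, 2.2]
    - [0, 0, 3]
    - [0, 0, 3]
  claw: [0, 0, 0, 0, 0, 0]

```text
time_s: 33.05
eef_pos: [0.478, -0.3477, 0.1904]
tool_rot: [-179.1, -0.6, -111.0]
contact_force: [0.5, 0.1, 0.3]
gripper_width: 0.0854
```

Run:
```python
from h import *
o=get_obs();W=capture("wrist");T=wristT(W,o);S=capture("scene");Tp=capture("top");cv2.imwrite("pics/end_s.png",S["img"])
print(o["eef_pos"],o["tool_rot"],o["gripper_width"])
h=cv2.cvtColor(W["img"],cv2.COLOR_BGR2HSV);m=cv2.inRange(h,(6,170,90),(16,255,255))
n,l,s,c=cv2.connectedComponentsWithStats(m)
for i in range(1,n):
  if s[i,4]>300:
    ys,xs=np.where(l==i);P=np.array([atz(W,(x,y),.061,T)[:2] for x,y in zip(xs,ys)])
    print(s[i],cv2.minAreaRect(P.astype(np.float32)*1000))
for nm,p in(("S",S),("T",Tp)):
  for n in("puller","pin_tip","puller_rest","bar","pull_eye","flange_nominal","paint_jar","glue_bottle","tape_roll"): print(nm,n,[(np.round(q["pixel"]).tolist(),round(q["score"],2)) for q in tip_of(n,p)[:2]])
  hs=cv2.cvtColor(p["img"],cv2.COLOR_BGR2HSV);x,y=map(int,proj(p,[.566,.078,.045]));k=25
  R=hs[y-k:y+k,x-k:x+k];red=cv2.inRange(R,(0,150,90),(5,255,255))|cv2.inRange(R,(172,150,90),(180,255,255));br=cv2.inRange(R,(17,120,90),(29,255,255))
  print("red",cv2.boundingRect(red),"brass",cv2.boundingRect(br))
  print("\n".join("".join("R" if red[j,i] else "B" if br[j,i] else "." for i in range(5,50)) for j in range(5,45)))
```

```text
[ 0.4779663  -0.347745    0.19044152] [-179.06087818   -0.61370335 -111.04829298] 0.08541587421519792
[ 329   89  109   84 2678] ((348.39886474609375, -354.06365966796875), (102.50483703613281, 27.301868438720703), 15.835315704345703)
[ 247  145   19   88 1265] ((476.99005126953125, -342.0835266113281), (89.01557159423828, 18.28803825378418), 69.80968475341797)
S puller [([259.0, 129.0], 0.69), ([210.0, 136.0], 0.59)]
S pin_tip [([286.0, 116.0], 0.85), ([204.0, 127.0], 0.7)]
S puller_rest [([208.0, 151.0], 0.55)]
S bar [([290.0, 270.0], 0.82)]
S pull_eye [([296.0, 276.0], 0.66)]
S flange_nominal [([291.0, 271.0], 0.9)]
S paint_jar [([326.0, 229.0], 0.56)]
S glue_bottle []
S tape_roll [([285.0, 190.0], 0.74), ([202.0, 125.0], 0.54)]
red (21, 21, 6, 6) brass (10, 14, 27, 25)
.............................................
.............................................
.............................................
.............................................
.............................................
.............................................
........................................
[... 3059 characters left out ...]
..........
............BBBBB............................
.............................................
.............................................
.............................................
.............................................
.............................................
.............................................
.............................................
.............................................
.............................................
.............................................
.............................................
.............................................
.............................................
.............................................
```

```bash
python3 -c "
from cell import *
print(get_obs()['contact_force'],job_done())"
```

```text
the job is handed in; nothing more can be done
[0.45756184 0.07507535 0.37595351] None
```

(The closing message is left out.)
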